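# Mark a line across a batch of turning blanks with the pen-lift jig

### The job

Slide the jig's sled home to its right-hand stop and lay every square blank from the bench flat in a slot of its own on the sled. Then lower the pen with the lever on the head, slide the sled all the way to its left-hand stop with the pen kept down, so that a line is marked across all the blanks, and raise the pen fully while the sled is still there. Finally put all the blanks flat on the floor of the out tray, not stacked, and leave the sled back home with the pen raised, and everything else on the bench as it was.

Things in the scene. Friction and masses are not known exactly. Their poses are not given: they have to be found in the camera images.
- blank1: a plain square wooden turning blank, 120 x 20 x 20 mm, 40 g, lying on the bench to the right of the jig; two or three of the four blanks are there, the others are absent (None). Origin at its centre; its x axis runs along its length
- blank2: a plain square wooden turning blank, 120 x 20 x 20 mm, 40 g, lying on the bench to the right of the jig; two or three of the four blanks are there, the others are absent (None). Origin at its centre; its x axis runs along its length
- blank3: a plain square wooden turning blank, 120 x 20 x 20 mm, 40 g, lying on the bench to the right of the jig; two or three of the four blanks are there, the others are absent (None). Origin at its centre; its x axis runs along its length
- blank4: a plain square wooden turning blank, 120 x 20 x 20 mm, 40 g, lying on the bench to the right of the jig; two or three of the four blanks are there, the others are absent (None). Origin at its centre; its x axis runs along its length
- sled (a joint): travel of the jig's sled (m): 0 = home, against the right-hand stop (as the robot sees it); 0.214 = far end, against the left-hand stop. Moves along the jig's +y; starts part-way. Stays where left; about 2 N of friction
- sled_deck (a point): centre of the sled's deck (slot floor), 30 mm above the bench. Axes those of the jig: y along the sled's travel (to the left), x away from the robot, z up. The wooden deck, 146 mm (x) by 150 mm (y), has three parallel slots along x, side by side in y at 48 mm pitch, each 26 mm wide, 132 mm long, open at the top and 6 mm deep between flat ridges. Rides under the head as the sled moves
- sled_slot1 (a point): centre of the floor of the right-hand slot (deck y = -48 mm); axes as sled_deck
- sled_slot2 (a point): centre of the floor of the middle slot
- sled_slot3 (a point): centre of the floor of the left-hand slot (deck y = +48 mm); at sled home it is 88 mm to the right of the pen
- sled_grip (a point): top of the sled's black upright grip at its front edge (robot side), 102 mm in front of the deck's centre: 26 mm (x) by 20 mm (y), stands 44 mm tall, top 43 mm above the deck (73 mm above the bench); pinch it across y
- pen_lever (a joint): angle of the pen-lift lever on the jig's fixed head (rad): 0 = fully lowered (pen tip on the blanks' tops), 0.9 = fully raised (pen tip 14 mm above them). Hinged about the jig's x axis; stays where it is left; about 0.12 N m of friction (under 2 N at the ball). Starts raised
- lever_pivot (a point): the lever's hinge, 125 mm above the bench, on the left side of the head's overarm, 30 mm behind and 22 mm to the left of the pen. Axes those of the jig. The overarm is 24 mm wide (y), between 104 and 140 mm high, reaching from a 50 x 70 mm column 147 mm tall, whose near face is 93 mm behind the pen, to 16 mm in front of the pen
- lever_ball (a point): centre of the lever's black ball end, 18 mm in diameter, 75 mm from the pivot on a thin steel rod pointing to the jig's left (+y). The rod points 0.15 rad below level at joint 0 and rises by the joint angle; pinch the ball across the jig's x from above
- pen_tip (a point): tip of the marking pen that hangs from the overarm's end: 50 mm above the bench when lowered, 64 mm when raised. With a blank in a slot its top is 50 mm above the bench
- out_tray: fixed shallow open plywood tray left of the jig, outer 160 (x) by 200 (y) by 22 mm high, walls and floor 6 mm. Origin under its centre at bench level; turned a little. Takes three blanks lying side by side along its x
- bowl: bystander: small turned bowl, 110 mm wide, 45 high
- offcut: bystander: short wooden off-cut 35 x 50 x 35 mm, not a blank
- live_centre: bystander: steel lathe centre standing on its base, 42 mm wide, 60 high
- chuck_key: bystander: T-shaped steel chuck key, 112 mm wide, 12 mm thick
Not all that is in view belongs to the job. What is shaped like the blank1 but green is not meant. What is shaped like the blank3 but turquoise is not meant.

How it is judged (in metres and radians):
On the way, in this order (a step that is already met when the one before it is completed fails the run):
1. every blank lies in a slot of the sled, the sled home, the pen raised (x of blank1 in the frame of sled_deck between -0.02 and 0.02 m and y of blank1 in the frame of sled_deck between -0.07 and 0.07 m and z of blank1 in the frame of sled_deck between 0.004 and 0.0145 m and x of blank2 in the frame of sled_deck between -0.02 and 0.02 m and y of blank2 in the frame of sled_deck between -0.07 and 0.07 m and z of blank2 in the frame of sled_deck between 0.004 and 0.0145 m and x of blank3 in the frame of sled_deck between -0.02 and 0.02 m and y of blank3 in the frame of sled_deck between -0.07 and 0.07 m and z of blank3 in the frame of sled_deck between 0.004 and 0.0145 m and x of blank4 in the frame of sled_deck between -0.02 and 0.02 m and y of blank4 in the frame of sled_deck between -0.07 and 0.07 m and z of blank4 in the frame of sled_deck between 0.004 and 0.0145 m and value of joint sled below 0.008 m and value of joint pen_lever above 0.7 rad), for 0.2 s.
2. the pen is lowered with the loaded sled still home (x of blank1 in the frame of sled_deck between -0.02 and 0.02 m and y of blank1 in the frame of sled_deck between -0.07 and 0.07 m and z of blank1 in the frame of sled_deck between 0.004 and 0.0145 m and x of blank2 in the frame of sled_deck between -0.02 and 0.02 m and y of blank2 in the frame of sled_deck between -0.07 and 0.07 m and z of blank2 in the frame of sled_deck between 0.004 and 0.0145 m and x of blank3 in the frame of sled_deck between -0.02 and 0.02 m and y of blank3 in the frame of sled_deck between -0.07 and 0.07 m and z of blank3 in the frame of sled_deck between 0.004 and 0.0145 m and x of blank4 in the frame of sled_deck between -0.02 and 0.02 m and y of blank4 in the frame of sled_deck between -0.07 and 0.07 m and z of blank4 in the frame of sled_deck between 0.004 and 0.0145 m and value of joint sled below 0.008 m and value of joint pen_lever below 0.1 rad), for 0.2 s.
3. the sled passes mid-travel with the pen down (value of joint pen_lever below 0.1 rad and value of joint sled between 0.08 and 0.14 m), for 0.05 s.
4. the sled reaches its far end with the pen down and every blank in its slot (x of blank1 in the frame of sled_deck between -0.02 and 0.02 m and y of blank1 in the frame of sled_deck between -0.07 and 0.07 m and z of blank1 in the frame of sled_deck between 0.004 and 0.0145 m and x of blank2 in the frame of sled_deck between -0.02 and 0.02 m and y of blank2 in the frame of sled_deck between -0.07 and 0.07 m and z of blank2 in the frame of sled_deck between 0.004 and 0.0145 m and x of blank3 in the frame of sled_deck between -0.02 and 0.02 m and y of blank3 in the frame of sled_deck between -0.07 and 0.07 m and z of blank3 in the frame of sled_deck between 0.004 and 0.0145 m and x of blank4 in the frame of sled_deck between -0.02 and 0.02 m and y of blank4 in the frame of sled_deck between -0.07 and 0.07 m and z of blank4 in the frame of sled_deck between 0.004 and 0.0145 m and value of joint sled above 0.205 m and value of joint pen_lever below 0.1 rad), for 0.2 s.
5. the pen is raised with the sled still at the far end (value of joint sled above 0.205 m and value of joint pen_lever above 0.7 rad), for 0.2 s.
At the end, for the whole second after the job is handed in: every blank present lies on the out tray's floor (within 5.5 mm of floor level, inside the walls, not stacked) at rest, the sled is within 8 mm of its home stop and the lever is raised beyond 0.7 rad (x of blank1 in the frame of out_tray between -0.075 and 0.075 m and y of blank1 in the frame of out_tray between -0.095 and 0.095 m and z of blank1 in the frame of out_tray between 0.008 and 0.0215 m and linear speed of each of blank1, blank2, blank3, blank4 below 0.02 m/s and x of blank2 in the frame of out_tray between -0.075 and 0.075 m and y of blank2 in the frame of out_tray between -0.095 and 0.095 m and z of blank2 in the frame of out_tray between 0.008 and 0.0215 m and x of blank3 in the frame of out_tray between -0.075 and 0.075 m and y of blank3 in the frame of out_tray between -0.095 and 0.095 m and z of blank3 in the frame of out_tray between 0.008 and 0.0215 m and x of blank4 in the frame of out_tray between -0.075 and 0.075 m and y of blank4 in the frame of out_tray between -0.095 and 0.095 m and z of blank4 in the frame of out_tray between 0.008 and 0.0215 m and value of joint sled below 0.008 m and value of joint pen_lever above 0.7 rad and velocity of joint sled below 0.01 m/s); the robot touches nothing.
It fails at once if a bystander is moved more than 40 mm (distance of any of bowl, offcut, live_centre, chuck_key from where it was at the start of the episode above 0.04 m).
Of blank1, blank2, blank3, blank4 only 2 to 3 are there at a start; the rules pass over those that are not, and their reading is None.
At some moment in a run one of blank1, blank2, blank3, blank4 may be knocked a few centimetres aside while the robot is not near it.
Once in a run the grip may slacken for a moment while it holds something.
It also fails if it takes over 210 s, if anything falls off the work surface, if the arm or the gripper's body presses on something with over 40 N, if the wrist force passes 120 N, or if a joint passes its speed limit or range.

### The arm

A 7-joint arm with a two-finger parallel gripper is mounted at the origin on the work surface. World frame = base frame: x ahead of the robot, y to its left, z up, the work surface at z = 0. Lengths are in m, angles in degrees, forces in N, time in s.
With the tool pointing down it reaches from about 0.35 to 0.9 m from the base axis. Payload 8.1 kg.
Tool frame: the origin (TCP) lies where the fingers leave the gripper's body, on its centre line; the fingertips stand 73 mm ahead of it and the grasp point (between the pads) lies 54 mm ahead of it; z points along the fingers, y is the line along which they close (so a half turn about z gives the same grasp; the last joint's range is limited). The gripper opens to 85 mm and grips with 20 to 120 N. Pads are 22 mm wide; open, the fingers measure 114 mm over their backs; the gripper's body (76 mm by 85 mm) begins 54 mm behind the grasp point. The pads swing forward as they close: fully open they stand 13 mm farther back than shut.
Start: joints at [61.043, 24.895, 1.432, 90.138, -0.665, 64.973, -4.303], TCP at [0.245, -0.575, 0.304] pointing down, gripper open.
Joint ranges: [-149.89, 149.89], [-25.12, 119.58], [-72.63, 75.52], [4.76, 147.25], [-75.54, 255.54], [6.69, 114.76], [-157.13, 157.13]. Speed limits (degrees/s): [127.2, 127.2, 172.46, 172.46, 180, 180, 180].

### API

Orientations are given as a 3x3 rotation matrix whose columns are the frame's x, y, z axes.
In Python, from bench import monitor, viewer, ctrl gives the robot as it stands.
- The arm moves only by the tool carry_out, never from a script. Its argument "plan" is a list of rows, each a list of 3 entries, a list of its own where there are three numbers: the shift along the tool's x, y, z in cm, then the turn about the tool's z in degrees, then the closure, from 0 (fully open) to 1 (shut). A call has 1 to 5 rows; each row is the pose to reach, as a shift and turn from the pose commanded when the call began, along the tool's axes at that moment; what a row does not reach only later rows make up. A row lasts 1/8 s, in which the tool goes at most 62.5 mm and 10.7 degrees, less where a joint would pass 70% of its speed; a pose out of reach is approached as far as the arm can. A call with a gripper value outside its range is refused whole. The fingers move at their own pace and stop on an object; "grip_force" is the grip in N (left out, the last holds). Time passes only in rows, so rows that repeat a pose let the fingers close. It gives the time, the measured TCP pose, the force, the opening and the grip force at its end, in the units of the state.
- monitor.observe(): the state, without advancing time (a new reading comes with each control period).
- viewer.camera(name): name is "scene" or "top" or "wrist"; returns (picture, depth): 400x640x3 uint8, red, green, blue; 400x640 float32, m along the optical axis (not along the pixel's ray), 0 where there is no reading.
- viewer.camera_info(name): a dict with "mtx" (3x3 intrinsics, pixels), "dist_coeffs" ([k1, k2, p1, p2, k3] as OpenCV has them; the pictures are not rectified), "origin" and "attitude" of the camera in the world. Camera axes: x right, y down, z forward; pixel columns grow to the right and rows downward; lengths in m; the calibration is good to about 2 mm. A picture is of the moment at which its call begins: read the wrist's pose just before it. camera_info takes no time and is no camera call; for the wrist camera it gives the pose at the moment of the call.
- ctrl.finish_job(): hands the job in; it is judged then, once.
The state is a dict: "time_s": time; "qpos": joint angles; "joint_vel": joint speeds; "joint_torque": joint torques, N m; "eef_pos": TCP position; "tcp_rot": TCP orientation; "contact_force": force on the tool from outside, world axes, zero at the start; "wrist_torque": the same for the moment, N m; "gripper_width": finger opening in m; "grasp_force": force on a finger pad.
Only numpy, scipy, OpenCV 4.12 (cv2) and the standard library are available. Lean on these libraries where they do the work, as an engineer would, in place of code of your own. Each camera call takes 0.05 s, during which the arm holds its last target. There are 200 camera calls.

## Working session

There is one attempt and no reset: what is moved stays moved. The work goes in short steps, Python scripts to look and compute and a tool call to move; the robot and the scene stay as the last step left them, time stands still between calls to the robot, and variables do not carry over. Pictures are saved under pics/ and viewed, at most 16 in all, crops included, and the job is handed in when it is done.

Besides the shell and the picture viewer there is one more tool, called after "Call:" as name([rows], argument=value, ...), one row to a line, values as JSON. carry_out: Moves the arm, as the interface text tells. Its arguments: {"type":"object","properties":{"plan":{"type":"array"},"grip_force":{"type":"number"}},"required":["plan"]}

```bash
ls; mkdir -p pics; cat > h.py <<'E'
import numpy as np, cv2
from bench import monitor, viewer, ctrl
def snap(n,f=None):
    p,d=viewer.camera(n); i=viewer.camera_info(n)
    if f: cv2.imwrite('pics/'+f,cv2.cvtColor(p,cv2.COLOR_RGB2BGR))
    return p,d,i
def ray(i,uv):
    uv=np.array(uv,float).reshape(-1,1,2)
    n=cv2.undistortPoints(uv,np.array(i['mtx']),np.array(i['dist_coeffs'])).reshape(-1,2)
    return np.c_[n,np.ones(len(n))]@np.array(i['attitude']).T
def onz(i,uv,z):
    r=ray(i,uv);o=np.array(i['origin']);return o+r*((z-o[2])/r[:,2])[:,None]
def pts(i,uv,d):
    r=ray(i,uv);u=np.array(uv,int).reshape(-1,2);return np.array(i['origin'])+r*d[u[:,1],u[:,0]][:,None]
E
python3 - <<'E'
from h import *
s=monitor.observe();print(s)
for n in('top','scene'):
    p,d,i=snap(n,n+'0.png');print(n,i);np.savez(n+'0.npz',p=p,d=d)
E
```

```text
pics
{'time_s': 0.0, 'qpos': array([61.04272249, 24.93593442,  1.43151648, 90.18892841, -0.66553839,
       64.97288313, -4.30321226]), 'joint_vel': array([-0.04727832,  0.02744069, -0.09768038, -0.04512857,  0.06953647,
       -0.02135021,  0.01371628]), 'joint_torque': array([ 8.22178317e-04, -6.70462489e+01,  1.02593433e+00, -3.16216886e+01,
        1.57685322e-02,  1.26127587e-02,  2.21157688e-05]), 'eef_pos': array([ 0.24480067, -0.57464156,  0.30313278]), 'tcp_rot': array([[ 9.20003215e-01,  3.91910130e-01, -7.31219130e-04],
       [ 3.91910789e-01, -9.20002191e-01,  1.37884411e-03],
       [-1.32340228e-04, -1.55511368e-03, -9.99998782e-01]]), 'contact_force': array([ 0.76509181,  0.47529194, -0.72060028]), 'wrist_torque': array([0.00187935, 0.0009343 , 0.02434458]), 'grasp_force': 0.0, 'gripper_width': 0.0852796025911715}
top {'mtx': array([[415.93354538,   0.        , 315.02969465],
       [  0.        , 415.93354538, 196.46351601],
       [  0.        ,   0.        ,   1.        ]]), 'dist_coeffs': array([-0.07694838,  0.        ,  0.        ,  0.        ,  0.        ]), 'origin': array([ 0.3391309 , -0.09514365,  1.41753005]), 'attitude': array([[-0.02178309, -0.99184221,  0.12559668],
       [-0.99949641,  0.02450418,  0.02016102],
       [-0.02307419, -0.12509426, -0.99187651]])}
scene {'mtx': array([[450.53765354,   0.        , 310.28272521],
       [  0.        , 450.53765354, 202.29937216],
       [  0.        ,   0.        ,   1.        ]]), 'dist_coeffs': array([-0.01561273,  0.        ,  0.        ,  0.        ,  0.        ]), 'origin': array([ 1.09604936, -0.61105924,  1.09938997]), 'attitude': array([[ 0.68249848,  0.56736496, -0.46075245],
       [ 0.73071376, -0.54340201,  0.41324527],
       [-0.01591292, -0.61871743, -0.78545243]])}
```

View pics/top0.png

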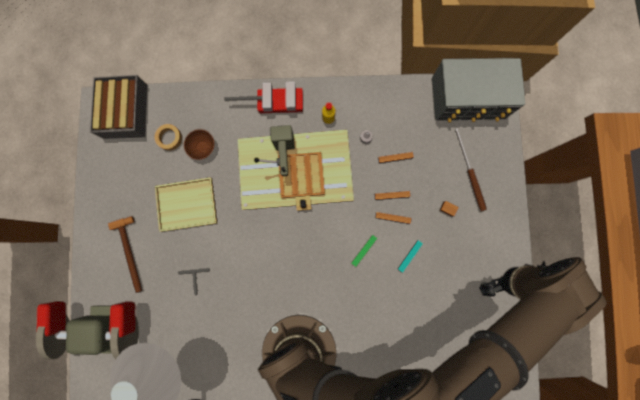

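View pics/scene0.png

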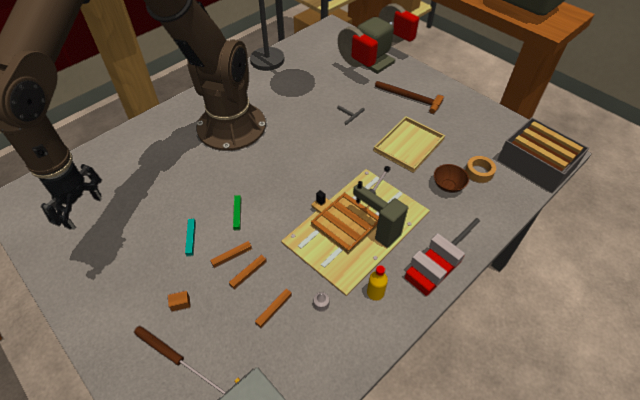

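Top view: the three orange bars at (396,157), (393,196) and (394,218) are blanks. Possible confusions are the green bar (364,251), the turquoise bar (410,256), the off-cut (450,209) and the sled ridges (303,175). The grip is at (304,204), the ball at (257,160) and the tray at (186,205).

```bash
cat > m.py <<'E'
from h import *
def comps(mask,amin=30):
    n,l,st,c=cv2.connectedComponentsWithStats(mask.astype(np.uint8)); 
    return [(l==k,st[k],c[k]) for k in range(1,n) if st[k][4]>=amin]
def rect(i,m,z):
    ys,xs=np.where(m); P=onz(i,np.c_[xs,ys],z)[:,:2]
    (c,(a,b),t)=cv2.minAreaRect((P*1000).astype(np.float32))
    if a<b:a,b,t=b,a,t+90
    return np.array(c)/1000,a,b,((t+90)%180)-90
E
python3 - <<'E'
from m import *
z=np.load('top0.npz');p,d=z['p'],z['d'];i=viewer.camera_info('top')
hsv=cv2.cvtColor(p,cv2.COLOR_RGB2HSV);H,S,V=[hsv[...,k].astype(int) for k in range(3)]
for m,st,c in comps((H>=5)&(H<=16)&(S>140)&(V>90)):
    if st[4]<3000:
        dd=np.median(pts(i,np.argwhere(m)[:,::-1],d)[:,2]); print('orange',c.round(1),st[4],rect(i,m,0.02 if c[0]>370 else .036),'z',dd.round(4))
for m,st,c in comps((H>=20)&(H<=34)&(S>60)&(V>120),200):
    zz=.022 if c[0]<230 else 0.0
    print('yellow',c.round(1),st,rect(i,m,zz), np.median(pts(i,np.argwhere(m)[:,::-1],d)[:,2]))
for m,st,c in comps((V<50),8):
    if 230<c[0]<360 and 120<c[1]<220: 
        P=pts(i,np.argwhere(m)[:,::-1],d);print('dark',c.round(1),st,np.median(P,0).round(4),P[:,2].max())
s=cv2.resize(p[115:225,225:365],None,fx=5,fy=5,interpolation=cv2.INTER_CUBIC)
cv2.imwrite('pics/c1.png',s[...,::-1])
E
```

```text
orange [503.3   3.6] 49 (array([ 1.22109253, -0.7786626 ]), 77.87609100341797, 20.544084548950195, -89.76818908751011) z -0.0849
orange [577.    3.5] 57 (array([ 1.22072034, -1.06310986]), 69.66353607177734, 29.18623924255371, -88.7050952911377) z -0.0848
orange [444.7  45.8] 42 (array([ 1.04902734, -0.54347778]), 53.877769470214844, 15.511273384094238, 89.20731353759766) z -0.4173
orange [488.   47.2] 49 (array([ 1.04353491, -0.6984715 ]), 58.53212356567383, 23.336593627929688, 89.64216613769531) z -0.4162
orange [547.9  47.1] 31 (array([ 1.04205811, -0.92443787]), 56.32096481323242, 22.034292221069336, 81.6600570678711) z -0.4172
orange [117.7 104.3] 180 (array([0.86630573, 0.62990179]), 168.0486602783203, 15.61522388458252, -0.098846435546875) z 0.0795
orange [104.6 104.6] 170 (array([0.86488757, 0.67938251]), 168.55812072753906, 15.487017631530762, 0.5047797560691833) z 0.0784
orange [130.8 104.3] 178 (array([0.86410498, 0.58086078]), 160.4088592529297, 16.09580421447754, 0.20992915332317352) z 0.0789
orange [202.4 146.7] 121 (array([0.69546655, 0.31860483]), 48.962890625, 35.350
[... 2032 characters left out ...]
62   9  32 214] (array([ 0.58650806, -0.01905624]), 109.64442443847656, 26.52611541748047, 3.414738416671753) 0.029494054186351315
yellow [259.3 178.7] [240 167  40  24 795] (array([0.58575433, 0.12500217]), 139.1744384765625, 71.75971984863281, -87.01640558242798) 0.011221409527141901
yellow [184.9 204.2] [ 155  177   61   55 2691] (array([0.50038159, 0.38036938]), 202.9310760498047, 163.79519653320312, -82.8529314994812) 0.005735270476785015
dark [289.4 144.1] [286 139   8  10  63] [0.6828 0.0124 0.0898] 0.14432163877323512
dark [275.7 144.4] [273 142   5   7  23] [0.6805 0.0564 0.1017] 0.135004408217408
dark [302.7 203.7] [301 201   4   7  22] [ 0.4874 -0.0281  0.0727] 0.07762940177284916
```

View pics/c1.png

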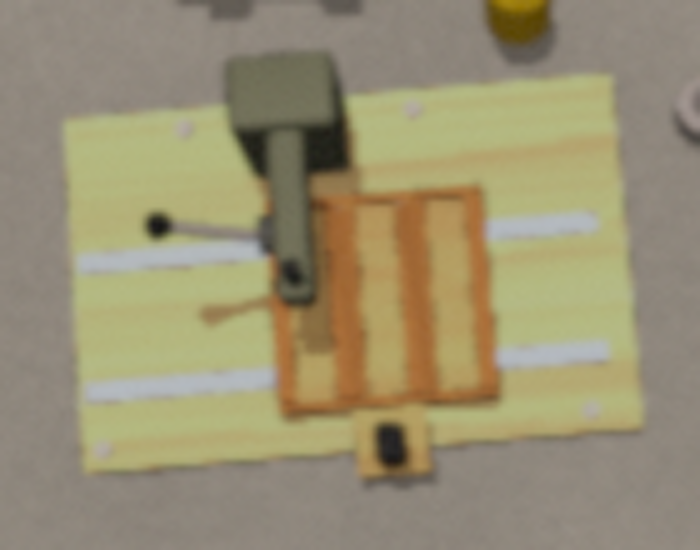

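Call:
carry_out([
  [[4.4,-4.1,0],4,0.3],
  [[8.8,-8.2,0],8,0.3],
  [[13.1,-12.3,0],12,0.3],
  [[17.5,-16.4,0],16,0.3],
  [[21.9,-20.4,0],19.8,0.3],
])

```text
time_s: 0.72
eef_pos: [0.3669, -0.2995, 0.3038]
tcp_rot: [[0.998, 0.055, -0.0], [0.055, -0.998, -0.0], [-0.0, 0.0, -1.0]]
contact_force: [1.6, 0.7, 0.1]
gripper_width: 0.0598
grasp_force: 0.0
```

```bash
cat > t.py <<'E'
# usage: t.py  yaw  x y z [x y z ...]  : tool-axis shifts (cm) and turn to each world target from current pose
import sys; from h import *
a=[float(v) for v in sys.argv[1:]]; s=monitor.observe(); R=s['tcp_rot']; 
y0=np.degrees(np.arctan2(R[1,0],R[0,0])); print('t',s['time_s'],'pos',s['eef_pos'].round(4),'yaw',y0.round(2),'q',s['qpos'].round(0),'F',s['contact_force'].round(1))
if a:
    print('turn',round(y0-a[0],1))
    for k in range(1,len(a),3): print((R.T@(np.array(a[k:k+3])-s['eef_pos'])*100).round(2))
E
python3 t.py 3.3 0.488 -0.027 0.2
python3 - <<'E'
from m import *
i=viewer.camera_info('top')
th=np.radians(3.3);J=np.array([[np.cos(th),np.sin(th)],[-np.sin(th),np.cos(th)]])
def f(u,v,z): 
    p=onz(i,[[u,v]],z)[0,:2]; return p.round(4),(J@p).round(4)
k=lambda u,v:(225+u/5-.4,115+v/5-.4)
print('jig-frame coords second')
for n,u,v,z in [('overarm tip mid',295,303,.14),('overarm left back',268,128,.14),('overarm right back',307,128,.14),('ball',158,224,.176),('col tl',226,58,.147),('col tr',330,52,.147),('grip',391,444,.073),('slot1 c',450,300,.03),('slot2 c',380,304,.03),
 ('deck corner FR',497,397,.036),('deck BR',480,187,.036),('deck FL',285,414,.036)]: print(n,*f(*k(u,v),z))
E
```

```text
t 0.725 pos [ 0.3669 -0.2995  0.3038] yaw 3.15 q [ 35.  11.  -3. 110.   1.  59. -55.] F [1.6 0.7 0.1]
turn -0.2
[ 13.59 -26.55  10.38]
jig-frame coords second
overarm tip mid [0.5703 0.0276] [ 0.5709 -0.0053]
overarm left back [0.6831 0.0434] [0.6845 0.004 ]
overarm right back [0.6824 0.0187] [ 0.6823 -0.0206]
ball [0.6151 0.1076] [0.6203 0.0721]
col tl [0.7276 0.0689] [0.7304 0.0269]
col tr [0.7295 0.0029] [ 0.7285 -0.0391]
grip [ 0.4876 -0.0275] [ 0.4852 -0.0555]
slot1 c [ 0.5895 -0.0671] [ 0.5846 -0.1009]
slot2 c [ 0.588  -0.0196] [ 0.5859 -0.0534]
deck corner FR [ 0.5216 -0.0973] [ 0.5152 -0.1272]
deck BR [ 0.6658 -0.0893] [ 0.6595 -0.1275]
deck FL [0.5137 0.0452] [0.5154 0.0155]
```

Call:
carry_out([
  [[2.7,-5.3,1.6],0,0.3],
  [[5.4,-10.6,3.2],0,0.3],
  [[8.2,-15.9,4.8],0,0.3],
  [[10.9,-21.2,6.4],0,0.3],
  [[13.6,-26.6,8],-0.2,0.3],
])

```text
time_s: 1.35
eef_pos: [0.4875, -0.0265, 0.2234]
tcp_rot: [[0.998, 0.06, 0.0], [0.06, -0.998, -0.0], [0.0, 0.0, -1.0]]
contact_force: [1.1, -1.6, -0.9]
gripper_width: 0.0598
grasp_force: 0.0
```

```bash
python3 t.py 3.3 0.4875 -0.0277 0.112
```

```text
t 1.35 pos [ 0.4875 -0.0265  0.2234] yaw 3.45 q [  7.  18. -13. 114.   5.  48. -95.] F [ 1.1 -1.6 -0.9]
turn 0.1
[-1.000e-02  1.100e-01  1.114e+01]
```

Call:
carry_out([
  [[0,0.1,5.5],0,0.3],
  [[0,0.1,11.1],0,0.3],
  [[0,0.1,11.1],0,0.3],
  [[0,0.1,11.1],0,0.9],
  [[0,0.1,11.1],0,0.9],
], grip_force=40)

```text
time_s: 1.98
eef_pos: [0.4885, -0.0292, 0.1151]
tcp_rot: [[0.998, 0.06, 0.004], [0.06, -0.998, 0.0], [0.004, 0.0, -1.0]]
contact_force: [-1.0, 3.0, 2.7]
gripper_width: 0.0239
grasp_force: 2.2
```

Call:
carry_out([
  [[0,0,0],0,0.9],
  [[0,2.5,0],0,0.9],
  [[0,5,0],0,0.9],
  [[0,7,0],0,0.9],
  [[0,8.5,0],0,0.9],
])

```text
time_s: 2.6
eef_pos: [0.4933, -0.1132, 0.1151]
tcp_rot: [[0.998, 0.06, 0.003], [0.06, -0.998, 0.002], [0.003, -0.002, -1.0]]
contact_force: [-7.8, 58.6, 20.8]
gripper_width: 0.0192
grasp_force: 43.3
```

Call:
carry_out([
  [[0,0.5,0],0,0.9],
  [[0,0.5,0],0,0.9],
])

```text
time_s: 2.85
eef_pos: [0.4933, -0.113, 0.1152]
tcp_rot: [[0.998, 0.065, 0.002], [0.065, -0.998, 0.006], [0.003, -0.006, -1.0]]
contact_force: [-4.7, 24.9, 14.3]
gripper_width: 0.0195
grasp_force: 43.3
```

Call:
carry_out([
  [[0,-0.4,0],0,0.3],
  [[0,-0.4,0],0,0.3],
  [[0,0,-5],0,0.3],
  [[0,4,-8],-10,0.3],
  [[0,8,-8],-20,0.3],
])

```text
time_s: 3.48
eef_pos: [0.499, -0.2008, 0.1963]
tcp_rot: [[0.915, 0.404, 0.005], [0.404, -0.915, -0.003], [0.004, 0.005, -1.0]]
contact_force: [0.1, -0.6, -0.5]
gripper_width: 0.06
grasp_force: 0.0
```

```bash
python3 t.py 93 0.5147 -0.327 0.19
```

```text
t 3.475 pos [ 0.499  -0.2008  0.1963] yaw 23.81 q [ 29.  25. -17. 109.  10.  48. -59.] F [ 0.1 -0.6 -0.5]
turn -69.2
[-3.66 12.18  0.67]
```

Call:
carry_out([
  [[-1.2,4,0.6],-10.6,0.3],
  [[-2.4,8,0.6],-21.2,0.3],
  [[-3.7,12.2,0.6],-31.8,0.3],
  [[-3.7,12.2,0.6],-42.4,0.3],
  [[-3.7,12.2,0.6],-53,0.3],
])

```text
time_s: 4.1
eef_pos: [0.5114, -0.3274, 0.1871]
tcp_rot: [[0.231, 0.973, -0.0], [0.973, -0.231, -0.001], [-0.001, 0.0, -1.0]]
contact_force: [0.7, 0.6, 0.1]
gripper_width: 0.0594
grasp_force: 0.0
```

```bash
python3 t.py 93 0.5147 -0.327 0.083
python3 - <<'E'
from m import *
p,d,i=snap('top')
hsv=cv2.cvtColor(p,cv2.COLOR_RGB2HSV);H,S,V=[hsv[...,k].astype(int) for k in range(3)]
for m,st,c in comps((H>=5)&(H<=16)&(S>140)&(V>90)):
    if 200<c[0]<460 and 140<c[1]<230: print(c.round(1),st[4],rect(i,m,.02))
E
```

```text
t 4.1 pos [ 0.5114 -0.3274  0.1871] yaw 76.66 q [ 47.  33. -28.  98.  19.  53.  -2.] F [0.7 0.6 0.1]
turn -16.3
[ 0.12  0.31 10.41]
[201.8 146.9] 182 (array([0.69968945, 0.32547433]), 60.76966094970703, 42.9091911315918, 88.17977142333984)
[326.5 172.5] 782 (array([ 0.59746442, -0.10761597]), 146.16024780273438, 145.0118408203125, 3.0430967807769775)
[390.9 157.8] 128 (array([ 0.64316827, -0.33001953]), 85.52033996582031, 18.240657806396484, -83.12514972686768)
[384.4 195.5] 94 (array([ 0.51341229, -0.30205035]), 64.81090545654297, 16.912109375, -85.03399658203125)
[452. 209.] 72 (array([ 0.46056906, -0.52465033]), 33.87416458129883, 30.076353073120117, -28.335472106933594)
[389.3 216.8] 135 (array([ 0.4410405 , -0.31567834]), 91.61943054199219, 17.037687301635742, 79.56907653808594)
```

Call:
carry_out([
  [[0.1,0.3,3],-8.5,0.3],
  [[0.1,0.3,7],-16.3,0.3],
  [[0.1,0.3,10.4],-16.3,0.3],
  [[0.1,0.3,10.4],-16.3,0.85],
  [[0.1,0.3,10.4],-16.3,0.85],
])

```text
time_s: 4.78
eef_pos: [0.5159, -0.3257, 0.0843]
tcp_rot: [[-0.047, 0.999, 0.001], [0.999, 0.047, -0.001], [-0.001, 0.001, -1.0]]
contact_force: [0.4, 1.0, 0.1]
gripper_width: 0.0238
grasp_force: 0.0
```

Call:
carry_out([
  [[0,0,0],0,0.85],
  [[0,0,0],0,0.85],
  [[0,0,-3],0,0.85],
])

```text
time_s: 5.15
eef_pos: [0.5143, -0.325, 0.1124]
tcp_rot: [[-0.048, 0.999, -0.002], [0.999, 0.048, 0.001], [0.001, -0.002, -1.0]]
contact_force: [0.3, -0.3, -0.7]
gripper_width: 0.0186
grasp_force: 40.4
```

```bash
cat > j.py <<'E'
# j.py yaw jx jy z ... : like t.py but jig-frame xy
import sys,subprocess,math
a=[float(v) for v in sys.argv[1:]];c,s=math.cos(math.radians(3.3)),math.sin(math.radians(3.3))
o=[a[0]]
for k in range(1,len(a),3): o+=[a[k]*c-a[k+1]*s,a[k]*s+a[k+1]*c,a[k+2]]
subprocess.run(['python3','t.py']+[str(v) for v in o])
E
python3 j.py 3.3 0.587 -0.190 0.19 0.587 -0.190 0.113
```

```text
t 5.15 pos [ 0.5143 -0.325   0.1124] yaw 92.76 q [ 47.  39. -30. 101.  26.  47.   8.] F [ 0.3 -0.3 -0.7]
turn 89.5
[16.5   9.05 -7.76]
[16.49  9.07 -0.06]
```

Call:
carry_out([
  [[3,1,-6],0,0.85],
  [[8,4,-7.7],10.5,0.85],
  [[13,7,-7.7],21,0.85],
  [[16.5,9,-7.7],31.5,0.85],
  [[16.5,9,-7.7],42,0.85],
])

```text
time_s: 5.78
eef_pos: [0.599, -0.1509, 0.1912]
tcp_rot: [[0.632, 0.775, 0.003], [0.775, -0.632, 0.002], [0.003, 0.001, -1.0]]
contact_force: [-0.8, -2.0, -0.4]
gripper_width: 0.0183
grasp_force: 40.4
```

Call:
carry_out([
  [[0,0,0],10.5,0.85],
  [[0,0,0],21,0.85],
  [[0,0,0],31.5,0.85],
  [[0,0,0],42,0.85],
  [[0,0,0],47.5,0.85],
])

```text
time_s: 6.4
eef_pos: [0.5973, -0.1558, 0.1907]
tcp_rot: [[0.999, 0.053, 0.001], [0.053, -0.999, -0.0], [0.001, 0.0, -1.0]]
contact_force: [-0.6, 0.7, -0.1]
gripper_width: 0.0187
grasp_force: 40.4
```

```bash
python3 j.py 3.3 0.587 -0.190 0.15 0.587 -0.190 0.113
python3 - <<'E'
from m import *
p,d,i=snap('wrist','w1.png');print(i['origin'],np.array(i['attitude']).round(2).tolist(),monitor.observe()['gripper_width'])
p,d,i=snap('top','t1.png')
E
```

```text
t 6.4 pos [ 0.5973 -0.1558  0.1907] yaw 3.02 q [ 17.  31. -10.  98.   7.  52. -83.] F [-0.6  0.7 -0.1]
turn -0.3
[-0.04  0.01  4.07]
[-0.04  0.    7.77]
[ 0.66291993 -0.15179983  0.26071102] [[0.05, -0.96, -0.26], [-1.0, -0.05, -0.01], [-0.0, 0.26, -0.97]] 0.01844460687926006
```

View pics/w1.png

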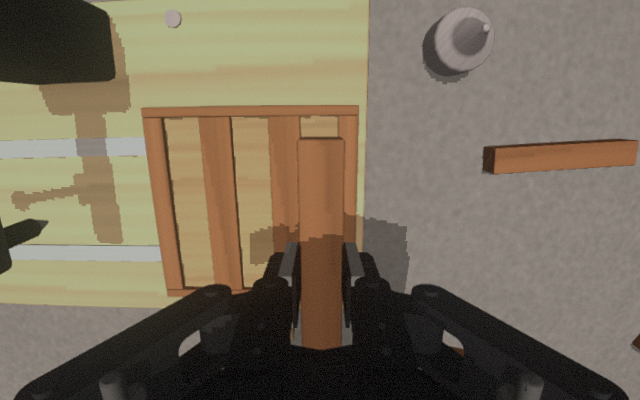

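The wrist view shows the blank (298–344, 138) held above slot 1 of the empty sled, whose deck back corners are at (143,107) and (358,106).

```bash
python3 - <<'E'
from h import *
i=viewer.camera_info('wrist');th=np.radians(3.3);J=np.array([[np.cos(th),np.sin(th)],[-np.sin(th),np.cos(th)]])
for n,u,v,z in [('deck BL',143,107,.036),('deck BR',358,106,.036),('slot1 BL',301,117,.036),('slot1 BR',337,117,.036),('slot2 BL',233,117,.036),('slot2 BR',269,117,.036),('blank top BL',298,138,.1277),('blank top BR',344,138,.1277)]:
    p=onz(i,[[u,v]],z)[0,:2];print(n,p.round(4),(J@p).round(4))
E
```

```text
deck BL [ 0.6645 -0.029 ] [ 0.6617 -0.0672]
deck BR [ 0.672  -0.1757] [ 0.6608 -0.2141]
slot1 BL [ 0.6626 -0.1377] [ 0.6536 -0.1756]
slot1 BR [ 0.664  -0.1621] [ 0.6536 -0.2   ]
slot2 BL [ 0.6603 -0.0915] [ 0.654  -0.1293]
slot2 BR [ 0.6615 -0.116 ] [ 0.6538 -0.1539]
blank top BL [ 0.6544 -0.1424] [ 0.6451 -0.1798]
blank top BR [ 0.6554 -0.1611] [ 0.6451 -0.1986]
```

Call:
carry_out([
  [[0.2,0,4],-0.3,0.85],
  [[0.2,0,7],-0.3,0.85],
  [[0.2,0,7.7],-0.3,0.85],
  [[0.2,0,7.7],-0.3,0.85],
])

```text
time_s: 7.0
eef_pos: [0.5989, -0.1558, 0.1143]
tcp_rot: [[0.998, 0.065, -0.0], [0.065, -0.998, 0.0], [-0.0, -0.0, -1.0]]
contact_force: [-5.4, 0.9, 8.5]
gripper_width: 0.0184
grasp_force: 42.2
```

Call:
carry_out([
  [[0,0,0],0,0.6],
  [[0,0,0],0,0.6],
  [[0,0,-3],0,0.6],
  [[0,0,-7],0,0.6],
  [[0,4,-8],0,0.3],
])

```text
time_s: 7.62
eef_pos: [0.6038, -0.1924, 0.1961]
tcp_rot: [[0.998, 0.069, 0.005], [0.069, -0.998, 0.001], [0.005, -0.001, -1.0]]
contact_force: [0.0, 0.3, 0.4]
gripper_width: 0.0512
grasp_force: 0.0
```

```bash
cat > b.py <<'E'
from m import *
p,d,i=snap('top','tt.png')
hsv=cv2.cvtColor(p,cv2.COLOR_RGB2HSV);H,S,V=[hsv[...,k].astype(int) for k in range(3)]
th=np.radians(3.3);J=np.array([[np.cos(th),np.sin(th)],[-np.sin(th),np.cos(th)]])
for m,st,c in comps((H>=5)&(H<=16)&(S>140)&(V>90)):
    if 150<c[0]<460 and 140<c[1]<240:
        r=rect(i,m,.02);P=pts(i,np.argwhere(m)[:,::-1],d)[:,2]; print(c.round(1),st[4],r,'jig',(J@r[0]).round(3),'z',np.percentile(P,[10,50,90]).round(4))
E
python3 b.py; python3 t.py 97.2 .64486 -.34524 .19
```

```text
[201.7 147. ] 180 (array([0.69968842, 0.32555777]), 60.602848052978516, 42.90201187133789, 88.18036651611328) jig [0.717 0.285] z [0.0009 0.0061 0.011 ]
[324.  172.9] 723 (array([ 0.59765594, -0.10084319]), 147.22647094726562, 132.01329040527344, 3.015444755554199) jig [ 0.591 -0.135] z [0.0314 0.0352 0.0404]
[399.  156.8] 136 (array([ 0.64601001, -0.3573306 ]), 91.93279266357422, 17.759550094604492, -82.71984910964966) jig [ 0.624 -0.394] z [0.0151 0.0198 0.0234]
[448.6 208.1] 142 (array([ 0.46529483, -0.51650745]), 48.08174514770508, 34.02162170410156, 60.39921188354492) jig [ 0.435 -0.542] z [0.0293 0.0349 0.0381]
[400.6 218.9] 95 (array([ 0.43323911, -0.35237204]), 65.05010986328125, 16.10223388671875, 79.07189178466797) jig [ 0.412 -0.377] z [0.0157 0.0198 0.0237]
t 7.675 pos [ 0.6028 -0.2024  0.1963] yaw 3.45 q [ 20.  32. -10.  95.   7.  53. -79.] F [ 0.6 -7.4  1.3]
turn -93.8
[ 3.34 14.51  0.72]
```

Call:
carry_out([
  [[0.8,3.6,0],-10.6,0.3],
  [[1.6,7.2,0],-21.2,0.3],
  [[2.4,10.8,0],-31.8,0.3],
  [[3.3,14.5,0],-42.4,0.3],
  [[3.3,14.5,0],-53,0.3],
])

```text
time_s: 8.3
eef_pos: [0.6428, -0.3433, 0.192]
tcp_rot: [[0.55, 0.835, -0.001], [0.835, -0.55, -0.002], [-0.002, 0.001, -1.0]]
contact_force: [0.1, 0.3, 0.3]
gripper_width: 0.0601
grasp_force: 0.0
```

Call:
carry_out([
  [[0,0,0],-10.6,0.3],
  [[0,0,0],-21.2,0.3],
  [[0,0,0],-31.8,0.3],
  [[0,0,0],-41,0.3],
])

```text
time_s: 8.8
eef_pos: [0.6434, -0.3388, 0.1926]
tcp_rot: [[-0.137, 0.991, -0.0], [0.991, 0.137, -0.0], [0.0, -0.0, -1.0]]
contact_force: [0.7, -0.0, -0.2]
gripper_width: 0.0597
grasp_force: 0.0
```

```bash
python3 t.py 97.2 .64486 -.34524 .083;python3 -c "
from h import *
snap('wrist','w2.png')"; python3 b.py
```

```text
t 8.8 pos [ 0.6434 -0.3388  0.1926] yaw 97.9 q [ 41.  44. -32.  79.  24.  64.  14.] F [ 0.7 -0.  -0.2]
turn 0.7
[-0.66  0.06 10.96]
[201.3 146.8] 212 (array([0.69927087, 0.32701569]), 63.95461654663086, 49.9002799987793, -88.78018343448639) jig [0.717 0.286] z [0.0015 0.0063 0.0123]
[330.2 172.2] 1022 (array([ 0.59726672, -0.10742216]), 145.8841552734375, 145.06446838378906, 3.13641095161438) jig [ 0.59  -0.142] z [0.0317 0.0363 0.0494]
[388.8 158.2] 106 (array([ 0.64190918, -0.32302765]), 71.43572998046875, 17.730113983154297, -82.49773073196411) jig [ 0.622 -0.359] z [0.0143 0.0195 0.0231]
[391.8 217.2] 160 (array([ 0.43962637, -0.32287436]), 106.28553009033203, 17.2117977142334, 79.56560516357422) jig [ 0.42  -0.348] z [0.016  0.0198 0.0236]
```

View pics/w2.png

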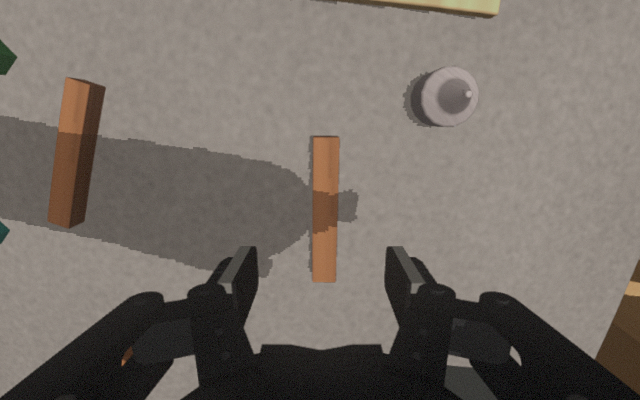

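The blank (313–339, 137–282) lies centred between the open fingers, and nothing else is within reach of them.

Call:
carry_out([
  [[-0.6,0,5],0.6,0.3],
  [[-0.6,0,10.9],0.6,0.3],
  [[-0.6,0,10.9],0.6,0.3],
  [[-0.6,0,10.9],0.6,0.85],
  [[-0.6,0,10.9],0.6,0.85],
])

```text
time_s: 9.52
eef_pos: [0.6462, -0.3448, 0.0872]
tcp_rot: [[-0.121, 0.993, 0.004], [0.993, 0.121, -0.002], [-0.002, 0.004, -1.0]]
contact_force: [0.1, 0.0, 0.7]
gripper_width: 0.0241
grasp_force: 0.0
```

Call:
carry_out([
  [[0,0,0],0,0.85],
  [[0,0,0],0,0.85],
  [[0,0,-4],0,0.85],
])

```text
time_s: 9.9
eef_pos: [0.6432, -0.3442, 0.1233]
tcp_rot: [[-0.121, 0.993, -0.003], [0.993, 0.121, 0.001], [0.001, -0.003, -1.0]]
contact_force: [0.2, -0.3, 0.5]
gripper_width: 0.0184
grasp_force: 39.3
```

```bash
python3 j.py 3.3 0.588 -0.141 0.19
```

```text
t 9.9 pos [ 0.6432 -0.3442  0.1233] yaw 96.96 q [ 41.  48. -30.  81.  26.  58.  12.] F [ 0.2 -0.3  0.5]
turn 93.7
[24.15 -1.92 -6.63]
```

Call:
carry_out([
  [[4,-0.5,-4],0,0.85],
  [[9,-1,-6.6],10.5,0.85],
  [[14,-1.5,-6.6],21,0.85],
  [[19,-1.9,-6.6],31.5,0.85],
  [[24.1,-1.9,-6.6],42,0.85],
])

```text
time_s: 10.52
eef_pos: [0.5963, -0.1061, 0.192]
tcp_rot: [[0.579, 0.815, 0.003], [0.815, -0.579, -0.001], [0.001, 0.003, -1.0]]
contact_force: [0.9, 0.9, -0.4]
gripper_width: 0.0183
grasp_force: 43.2
```

Call:
carry_out([
  [[0,0,0],10.5,0.85],
  [[0,0,0],21,0.85],
  [[0,0,0],31.5,0.85],
  [[0,0,0],42,0.85],
  [[0,0,0],51.7,0.85],
])

```text
time_s: 11.15
eef_pos: [0.597, -0.1072, 0.1918]
tcp_rot: [[0.999, 0.051, 0.003], [0.051, -0.999, 0.0], [0.003, 0.0, -1.0]]
contact_force: [-1.0, 0.6, -0.4]
gripper_width: 0.0183
grasp_force: 43.2
```

```bash
cat > w.py <<'E'
# blank held: find its far end edges and report its centre in jig frame; z offset as held
import sys;from m import *
s=monitor.observe();p,d,i=snap('wrist',sys.argv[1]);th=np.radians(3.3);J=np.array([[np.cos(th),np.sin(th)],[-np.sin(th),np.cos(th)]])
ys,xs=np.mgrid[0:260,230:410];U=np.c_[xs.ravel(),ys.ravel()];P=pts(i,U,d);zt=s['eef_pos'][2]-.063
ok=(abs(P[:,2]-zt)<.008)&(d[U[:,1],U[:,0]]>0)
Q=P[ok,:2]@J.T; far=np.percentile(Q[:,0],99.5); e=Q[Q[:,0]>far-.02,1]
print('blank far end',far.round(4),'-> centre x',(far-.06).round(4),'y range',e.min().round(4),e.max().round(4),'ztop',np.median(P[ok,2]).round(4),'n',ok.sum())
E
python3 w.py w3.png; python3 j.py 3.3 0.588 -0.141 0.113
```

```text
blank far end 0.6484 -> centre x 0.5884 y range -0.151 -0.1308 ztop 0.1246 n 6107
t 11.2 pos [ 0.597  -0.1069  0.1918] yaw 2.51 q [ 12.  30. -10. 100.   7.  51. -88.] F [-0.1  0.2 -0.6]
turn -0.8
[-0.21 -0.01  7.88]
```

View pics/w3.png

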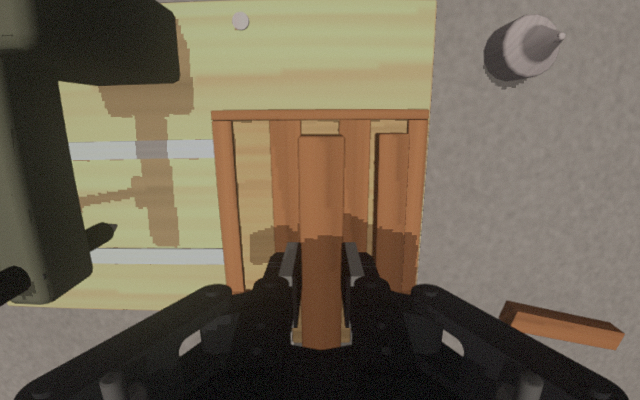

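Blank one sits in slot 1 (377–406, 133–290), and blank two (299–344, 135) is over the middle slot.

Call:
carry_out([
  [[0,0,4],-0.8,0.85],
  [[0,0,6.8],-0.8,0.85],
  [[0,0,7.6],-0.8,0.85],
  [[0,0,7.6],-0.8,0.85],
])

```text
time_s: 11.7
eef_pos: [0.5968, -0.1069, 0.1163]
tcp_rot: [[0.997, 0.074, 0.002], [0.074, -0.997, 0.0], [0.002, -0.0, -1.0]]
contact_force: [-4.3, 1.2, 9.9]
gripper_width: 0.0183
grasp_force: 47.1
```

Call:
carry_out([
  [[0,0,0],0,0.6],
  [[0,0,0],0,0.6],
  [[0,0,-3],0,0.6],
  [[0,0,-7],0,0.6],
  [[0,4,-8],-5,0.3],
])

```text
time_s: 12.32
eef_pos: [0.6012, -0.1438, 0.1973]
tcp_rot: [[0.986, 0.166, 0.005], [0.166, -0.986, 0.002], [0.005, -0.001, -1.0]]
contact_force: [1.1, -1.5, 0.4]
gripper_width: 0.0512
grasp_force: 0.0
```

```bash
python3 b.py; python3 t.py 79.1 .438 -.327 .19
```

```text
[201.8 146.9] 175 (array([0.69968951, 0.3254743 ]), 60.769508361816406, 42.909236907958984, 88.1810302734375) jig [0.717 0.285] z [0.0011 0.0058 0.0124]
[314.7 174.6] 344 (array([ 0.59519788, -0.06467204]), 147.5597381591797, 62.76107406616211, 1.5632615089416504) jig [ 0.59  -0.099] z [0.0311 0.0356 0.0398]
[396.9 203.2] 174 (array([ 0.48652682, -0.34260376]), 115.87089538574219, 16.808040618896484, 79.04513549804688) jig [ 0.466 -0.37 ] z [0.0154 0.0194 0.0235]
[448.7 208.2] 141 (array([ 0.46484796, -0.51711786]), 46.582645416259766, 34.18930435180664, 60.41065216064453) jig [ 0.434 -0.543] z [0.0288 0.034  0.038 ]
t 12.375 pos [ 0.6005 -0.154   0.1974] yaw 9.33 q [ 17.  31. -11.  97.   8.  52. -78.] F [ 0.5 -7.2  0.1]
turn -69.8
[-18.85  14.43   0.74]
```

The third blank was knocked to (397,203), i.e. (0.4865, -0.3426), so I'm retargeting there.

Call:
carry_out([
  [[-3.6,4.2,0.3],-10.6,0.3],
  [[-7.2,8.4,0.6],-21.2,0.3],
  [[-10.8,12.6,0.6],-31.8,0.3],
  [[-14.3,16.8,0.6],-42.4,0.3],
  [[-14.3,16.8,0.6],-53,0.3],
])

```text
time_s: 13.0
eef_pos: [0.4807, -0.3417, 0.1876]
tcp_rot: [[0.47, 0.882, -0.002], [0.882, -0.47, -0.003], [-0.003, -0.001, -1.0]]
contact_force: [-0.2, 0.3, -1.1]
gripper_width: 0.0598
grasp_force: 0.0
```

```bash
python3 t.py 79.05 .4865 -.3426 .083;python3 b.py
```

```text
t 13.0 pos [ 0.4807 -0.3417  0.1876] yaw 61.93 q [ 47.  31. -24. 101.  16.  51. -12.] F [-0.2  0.3 -1.1]
turn -17.1
[ 0.23  0.56 10.46]
[202.  146.9] 169 (array([0.6996922 , 0.32555759]), 60.602813720703125, 42.909236907958984, 88.1810302734375) jig [0.717 0.285] z [0.0005 0.0059 0.011 ]
[329.5 172. ] 1301 (array([ 0.59762891, -0.1073898 ]), 146.17544555664062, 145.03269958496094, 3.246973991394043) jig [ 0.59  -0.142] z [0.0314 0.0369 0.0509]
[389.2 201.9] 95 (array([ 0.49142227, -0.31731256]), 64.34962463378906, 16.808040618896484, 79.04513549804688) jig [ 0.472 -0.345] z [0.0155 0.0192 0.0242]
```

Call:
carry_out([
  [[0.2,0.6,3],-9,0.3],
  [[0.2,0.6,6],-17.1,0.3],
  [[0.2,0.6,10.4],-17.1,0.3],
  [[0.2,0.6,10.4],-17.1,0.3],
  [[0.2,0.6,10.4],-17.1,0.85],
])

```text
time_s: 13.68
eef_pos: [0.4916, -0.3367, 0.0852]
tcp_rot: [[0.188, 0.982, 0.001], [0.982, -0.188, -0.0], [-0.0, 0.001, -1.0]]
contact_force: [0.9, 0.4, -0.3]
gripper_width: 0.043
grasp_force: 0.0
```

Call:
carry_out([
  [[0,0,0],0,0.85],
  [[0,0,0],0,0.85],
  [[0,0,0],0,0.85],
  [[0,0,-4],0,0.85],
])

```text
time_s: 14.18
eef_pos: [0.4895, -0.3365, 0.1234]
tcp_rot: [[0.188, 0.982, -0.003], [0.982, -0.188, 0.002], [0.001, -0.003, -1.0]]
contact_force: [1.1, -0.9, 0.3]
gripper_width: 0.019
grasp_force: 39.5
```

```bash
python3 j.py 3.3 0.588 -0.0935 0.19
```

```text
t 14.175 pos [ 0.4895 -0.3365  0.1234] yaw 79.16 q [ 48.  36. -27. 103.  22.  46.  -1.] F [ 1.1 -0.9  0.3]
turn 75.9
[29.15  4.87 -6.65]
```

Call:
carry_out([
  [[5,1,-3],6,0.85],
  [[11,2,-6],15,0.85],
  [[17,3,-6.6],25,0.85],
  [[23,4,-6.6],35,0.85],
  [[29.1,4.9,-6.6],45,0.85],
])

```text
time_s: 14.8
eef_pos: [0.5941, -0.0595, 0.1916]
tcp_rot: [[0.831, 0.556, 0.003], [0.556, -0.831, -0.0], [0.002, 0.002, -1.0]]
contact_force: [0.6, 0.0, 0.3]
gripper_width: 0.0186
grasp_force: 39.5
```

Call:
carry_out([
  [[0,0,0],10.4,0.85],
  [[0,0,0],20.8,0.85],
  [[0,0,0],30.5,0.85],
  [[0,0,0],30.5,0.85],
])

```text
time_s: 15.3
eef_pos: [0.5934, -0.061, 0.191]
tcp_rot: [[0.998, 0.065, 0.002], [0.065, -0.998, -0.0], [0.002, 0.0, -1.0]]
contact_force: [-0.3, 0.1, 0.0]
gripper_width: 0.019
grasp_force: 39.5
```

```bash
python3 w.py w4.png; python3 j.py 3.3 0.588 -0.0935 0.116
```

```text
blank far end 0.6418 -> centre x 0.5818 y range -0.1039 -0.0839 ztop 0.1248 n 5537
t 15.35 pos [ 0.5933 -0.0611  0.1908] yaw 3.9 q [  8.  29. -10. 101.   7.  50. -91.] F [-0.3 -0.2 -0.9]
turn 0.6
[-0.09 -0.17  7.48]
```

Call:
carry_out([
  [[0.6,-0.1,4],0.6,0.85],
  [[0.6,-0.1,6.8],0.6,0.85],
  [[0.6,-0.1,7.5],0.6,0.85],
  [[0.6,-0.1,7.5],0.6,0.85],
])

```text
time_s: 15.85
eef_pos: [0.5991, -0.06, 0.116]
tcp_rot: [[0.998, 0.057, 0.0], [0.057, -0.998, 0.0], [0.0, -0.0, -1.0]]
contact_force: [0.3, 0.7, -0.9]
gripper_width: 0.0183
grasp_force: 39.5
```

Call:
carry_out([
  [[0,0,0],0,0.6],
  [[0,0,0],0,0.6],
  [[0,0,-3],0,0.6],
  [[0,0,-8],0,0.6],
  [[0,0,-14],0,0.6],
])

```text
time_s: 16.48
eef_pos: [0.5984, -0.06, 0.2557]
tcp_rot: [[0.999, 0.054, -0.002], [0.054, -0.999, 0.0], [-0.002, -0.0, -1.0]]
contact_force: [1.6, -1.1, 0.0]
gripper_width: 0.0342
grasp_force: 0.0
```

```bash
python3 b.py; python3 -c "
from h import *
snap('wrist','w5.png')
p,d,i=snap('top'); cv2.imwrite('pics/t5.png',cv2.resize(p[115:225,225:365],None,fx=5,fy=5,interpolation=cv2.INTER_CUBIC)[...,::-1])"; python3 j.py 3.3 .6185 .0715 .3
```

```text
[201.9 146.8] 171 (array([0.6996897, 0.3254743]), 60.769508361816406, 42.90892028808594, 88.18096923828125) jig [0.717 0.285] z [0.0015 0.0054 0.0116]
[340.9 171.2] 523 (array([ 0.60002856, -0.15386871]), 145.51206970214844, 51.973209381103516, 3.256598711013794) jig [ 0.59  -0.188] z [0.0323 0.0409 0.0537]
[448.6 208.2] 144 (array([ 0.46474408, -0.51689783]), 49.31797790527344, 33.884986877441406, 61.65761947631836) jig [ 0.434 -0.543] z [0.0294 0.0341 0.0383]
t 16.625 pos [ 0.6008 -0.06    0.2587] yaw 3.1 q [  8.  26. -11.  96.   5.  58. -91.] F [-0.5  1.3 -0.7]
turn -0.2
[  2.19 -16.6   -4.13]
```

View pics/w5.png

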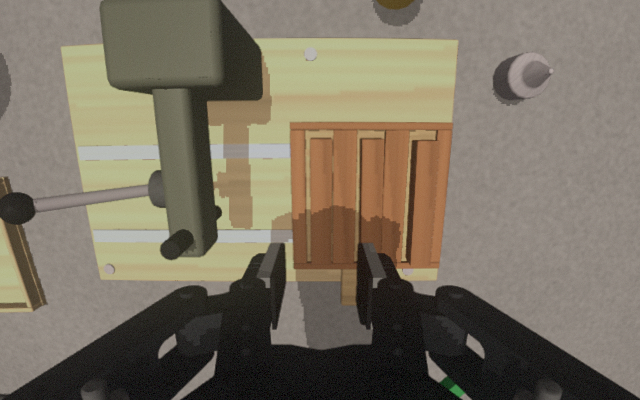

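All three blanks lie in their slots (x 310–440, y 130–265), and the lever ball is at (17,208). Next is the lever.

Call:
carry_out([
  [[0.5,-3,-2],-10.6,0.4],
  [[1,-7,-4],-21.2,0.4],
  [[2,-11,-4],-31.8,0.4],
  [[2.2,-14,-4],-42.4,0.4],
  [[2.2,-16.6,-4],-53,0.4],
])

```text
time_s: 17.25
eef_pos: [0.6116, 0.1083, 0.2935]
tcp_rot: [[0.552, 0.834, -0.002], [0.834, -0.552, -0.0], [-0.001, -0.002, -1.0]]
contact_force: [0.6, -0.1, -1.0]
gripper_width: 0.0511
grasp_force: 0.0
```

Call:
carry_out([
  [[0,0,0],-10.6,0.4],
  [[0,0,0],-21.2,0.4],
  [[0,0,0],-31.8,0.4],
  [[0,0,0],-37.2,0.4],
  [[0,0,0],-37.2,0.4],
])

```text
time_s: 17.88
eef_pos: [0.6117, 0.1067, 0.2935]
tcp_rot: [[-0.057, 0.998, -0.002], [0.998, 0.057, -0.0], [0.0, -0.002, -1.0]]
contact_force: [0.6, 0.1, -0.1]
gripper_width: 0.0511
grasp_force: 0.0
```

```bash
python3 -c "
from h import *
snap('wrist','w6.png')"; python3 j.py 93.3 .619 .0715 .23
```

```text
t 17.925 pos [0.6118 0.1068 0.2938] yaw 93.17 q [  7.  29. -33.  89.  17.  67. -26.] F [-0.8 -0.2  0.3]
turn -0.1
[0.01 0.22 6.38]
```

View pics/w6.png

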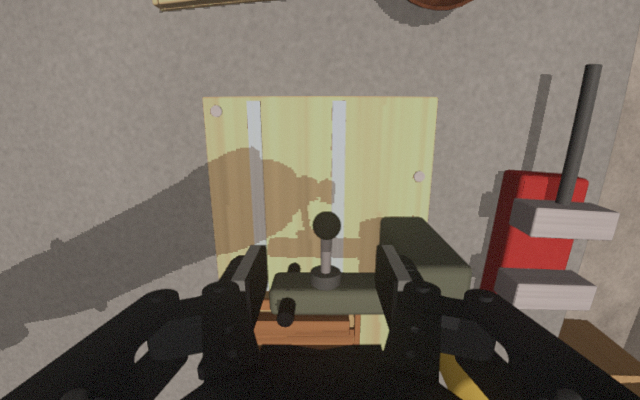

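The ball is at (326,226), between the fingers and ahead of the pads.

```bash
python3 - <<'E'
from m import *
p,d,i=snap('wrist');i=viewer.camera_info('wrist');th=np.radians(3.3);J=np.array([[np.cos(th),np.sin(th)],[-np.sin(th),np.cos(th)]])
q=onz(i,[[326,226]],.176)[0,:2];print(q,J@q, pts(i,[[326,226],[326,218],[320,228]],d))
E
python3 j.py 93.3 .619 .0715 .23
```

```text
[0.61378868 0.10940482] [0.61906868 0.07389126] [[0.61351927 0.11215072 0.18400585]
 [0.61331841 0.11624305 0.18129147]
 [0.61004571 0.11068155 0.18392618]]
t 17.975 pos [0.6119 0.1068 0.2941] yaw 93.15 q [  7.  29. -33.  89.  17.  67. -26.] F [ 0.1 -0.5 -0.2]
turn -0.1
[0.01 0.21 6.41]
```

Call:
carry_out([
  [[0.2,0.2,3],0,0.4],
  [[0.2,0.2,6.3],0,0.4],
  [[0.2,0.2,6.3],0,0.4],
  [[0.2,0.2,6.3],0,0.9],
  [[0.2,0.2,6.3],0,0.9],
], grip_force=30)

```text
time_s: 18.6
eef_pos: [0.6146, 0.1095, 0.2335]
tcp_rot: [[-0.057, 0.998, 0.002], [0.998, 0.057, 0.001], [0.0, 0.002, -1.0]]
contact_force: [-1.7, 2.8, 2.6]
gripper_width: 0.0159
grasp_force: 31.7
```

Call:
carry_out([
  [[0,0,0],0,0.9],
  [[0,0,0],0,0.9],
])

```text
time_s: 18.85
eef_pos: [0.6145, 0.1098, 0.233]
tcp_rot: [[-0.057, 0.998, 0.002], [0.998, 0.057, 0.001], [0.001, 0.002, -1.0]]
contact_force: [0.1, 3.0, 3.6]
gripper_width: 0.0158
grasp_force: 29.2
```

Call:
carry_out([
  [[1,0,1.3],0,0.9],
  [[1.7,0,2.9],0,0.9],
  [[2,0,4.5],0,0.9],
  [[1.9,0,6.2],0,0.9],
  [[1.9,0,6.3],0,0.9],
])

```text
time_s: 19.48
eef_pos: [0.6133, 0.1282, 0.1671]
tcp_rot: [[-0.057, 0.998, 0.0], [0.998, 0.057, 0.001], [0.001, 0.0, -1.0]]
contact_force: [5.2, 3.8, -1.6]
gripper_width: 0.0156
grasp_force: 31.8
```

```bash
python3 -c "
from h import *
p,d,i=snap('scene');cv2.imwrite('pics/s7.png',cv2.resize(p[150:300,270:450],None,fx=4,fy=4)[...,::-1])"; python3 t.py
```

```text
t 19.525 pos [0.6134 0.1282 0.1673] yaw 93.27 q [  3.  36. -30.  96.  22.  53. -32.] F [ 5.1  3.8 -2. ]
```

View pics/s7.png

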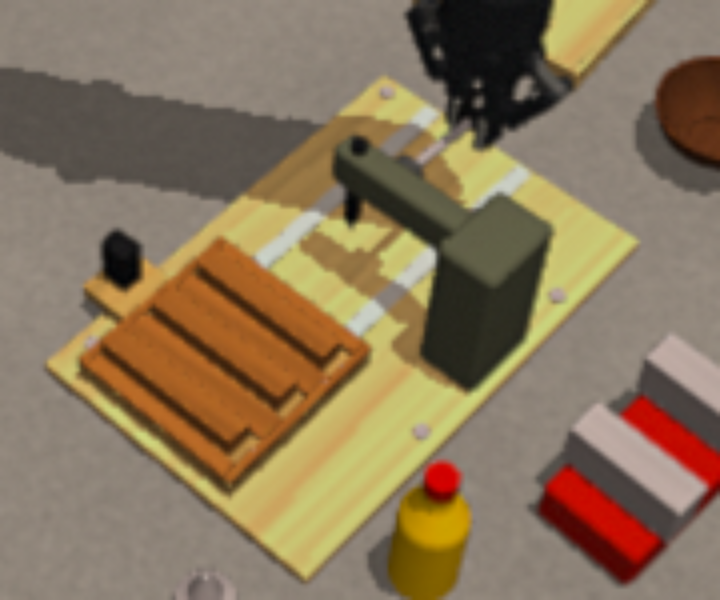

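Lever gripped and low, with the blanks all flat in the sled. I'll press a little further to confirm the lower stop.

Call:
carry_out([
  [[0,0,0.3],0,0.9],
  [[0,0,0.6],0,0.9],
  [[0,0,0.6],0,0.9],
])

```text
time_s: 19.9
eef_pos: [0.6134, 0.1279, 0.1635]
tcp_rot: [[-0.057, 0.998, 0.001], [0.998, 0.057, 0.0], [0.0, 0.001, -1.0]]
contact_force: [-0.6, 1.0, 12.4]
gripper_width: 0.0154
grasp_force: 33.8
```

Call:
carry_out([
  [[0,0,-0.2],0,0.4],
  [[0,0,-0.2],0,0.4],
  [[0,0,-0.2],0,0.4],
  [[0,0,-5],0,0.4],
  [[0,0,-9.5],0,0.4],
])

```text
time_s: 20.52
eef_pos: [0.6125, 0.1278, 0.2583]
tcp_rot: [[-0.057, 0.998, -0.002], [0.998, 0.057, -0.0], [-0.0, -0.002, -1.0]]
contact_force: [1.1, -0.2, 1.0]
gripper_width: 0.0514
grasp_force: 0.0
```

```bash
python3 j.py 3.3 .486 -.141 .255
python3 -c "
from h import *
p,d,i=snap('wrist','w8.png')"
```

```text
t 20.525 pos [0.6125 0.1278 0.2583] yaw 93.28 q [  5.  31. -32.  91.  18.  63. -29.] F [ 1.1 -0.2  1. ]
turn 90.0
[-23.34 -13.27   0.36]
```

View pics/w8.png

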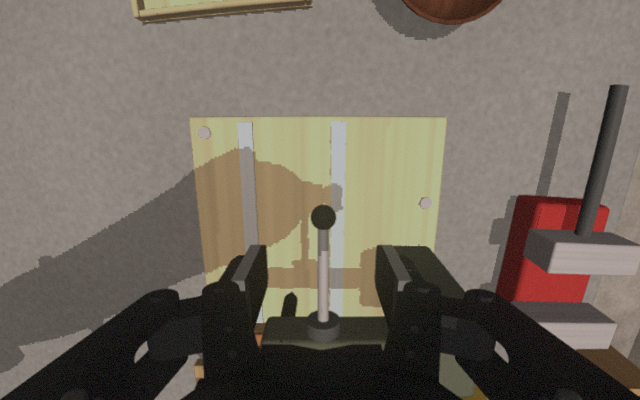

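The lever now lies near level (ball at 323,216), i.e. down. I'll check the ball height by depth while moving to the grip.

```bash
python3 - <<'E'
from m import *
p,d,i=snap('wrist')
ys,xs=np.mgrid[206:228,312:335];U=np.c_[xs.ravel(),ys.ravel()];P=pts(i,U,d);k=P[:,2]>.08;print(k.sum(),P[k,2].max(),np.median(P[k],0))
E
```

```text
364 0.33281018265196144 [0.61392116 0.13014534 0.11826977]
```

Call:
carry_out([
  [[-4.5,-2.6,0],10.6,0.4],
  [[-9,-5.2,0],21.2,0.4],
  [[-13.5,-7.8,0],31.8,0.4],
  [[-18,-10.4,0],42.4,0.4],
  [[-23.3,-13.3,0.3],53,0.4],
])

```text
time_s: 21.25
eef_pos: [0.4924, -0.1132, 0.2545]
tcp_rot: [[0.766, 0.642, 0.0], [0.642, -0.766, 0.0], [0.0, -0.0, -1.0]]
contact_force: [1.3, -0.2, -1.2]
gripper_width: 0.0513
grasp_force: 0.0
```

Call:
carry_out([
  [[0,0,0],10.6,0.4],
  [[0,0,0],21.2,0.4],
  [[0,0,0],31.8,0.4],
  [[0,0,0],37,0.4],
  [[0,0,0],37,0.4],
])

```text
time_s: 21.88
eef_pos: [0.493, -0.1122, 0.2543]
tcp_rot: [[0.998, 0.058, -0.001], [0.058, -0.998, -0.0], [-0.001, 0.0, -1.0]]
contact_force: [-0.8, 0.9, -0.9]
gripper_width: 0.0512
grasp_force: 0.0
```

```bash
python3 j.py 3.3 .486 -.141 .116
```

```text
t 21.875 pos [ 0.493  -0.1122  0.2543] yaw 3.32 q [ 17.  18. -12. 109.   5.  53. -85.] F [-0.8  0.9 -0.9]
turn 0.0
[ 0.04  0.06 13.83]
```

Call:
carry_out([
  [[0,0,6],0,0.4],
  [[0,0,12],0,0.4],
  [[0,0,13.6],0,0.4],
  [[0,0,13.6],0,0.4],
  [[0,0,13.6],0,0.9],
], grip_force=60)

```text
time_s: 22.5
eef_pos: [0.4947, -0.1123, 0.1207]
tcp_rot: [[0.998, 0.058, 0.003], [0.058, -0.998, -0.0], [0.003, 0.001, -1.0]]
contact_force: [-0.1, 0.1, -0.3]
gripper_width: 0.0343
grasp_force: 0.0
```

Call:
carry_out([
  [[0,0,0],0,0.9],
  [[0,0,0],0,0.9],
  [[0,0,0],0,0.9],
  [[0,-1.5,0],0,0.9],
  [[0,-3.5,0],0,0.9],
])

```text
time_s: 23.12
eef_pos: [0.4926, -0.0782, 0.1209]
tcp_rot: [[0.998, 0.055, 0.004], [0.055, -0.998, -0.002], [0.004, 0.002, -1.0]]
contact_force: [0.2, -2.7, 6.6]
gripper_width: 0.0187
grasp_force: 58.8
```

```bash
python3 j.py 3.3 .486 0.073 .118; python3 b.py
```

```text
t 23.125 pos [ 0.4926 -0.0782  0.1209] yaw 3.18 q [ 11.  28. -11. 118.   9.  35. -93.] F [ 0.2 -2.7  6.6]
turn -0.1
[ -0.17 -17.94   0.26]
[202.2 146.8] 149 (array([0.69968152, 0.32530444]), 53.28334045410156, 43.462642669677734, -89.12612563371658) jig [0.717 0.284] z [0.0011 0.0052 0.011 ]
[316.6 160.8] 614 (array([ 0.61269983, -0.07255306]), 145.2285919189453, 112.23725891113281, -87.06153321266174) jig [ 0.608 -0.108] z [0.0316 0.038  0.0537]
[448.6 208.1] 140 (array([ 0.46565744, -0.51681036]), 48.29676818847656, 32.36030578613281, 61.65761947631836) jig [ 0.435 -0.543] z [0.03   0.0344 0.0379]
```

Call:
carry_out([
  [[-0.1,-3,0],0,0.9],
  [[-0.1,-6,0],0,0.9],
  [[-0.1,-9,0],0,0.9],
  [[-0.1,-12,0],0,0.9],
  [[-0.1,-15,0],0,0.9],
])

```text
time_s: 23.8
eef_pos: [0.4839, 0.0731, 0.1209]
tcp_rot: [[0.998, 0.056, 0.005], [0.056, -0.998, 0.0], [0.005, 0.0, -1.0]]
contact_force: [4.9, -1.9, 1.7]
gripper_width: 0.0189
grasp_force: 59.1
```

Call:
carry_out([
  [[0,-1,0],0,0.9],
  [[0,-2,0],0,0.9],
  [[0,-2.7,0],0,0.9],
  [[0,-3.1,0],0,0.9],
  [[0,-3.1,0],0,0.9],
])

```text
time_s: 24.42
eef_pos: [0.4824, 0.1016, 0.1209]
tcp_rot: [[0.998, 0.055, 0.005], [0.055, -0.998, -0.001], [0.005, 0.001, -1.0]]
contact_force: [3.3, -7.4, 11.8]
gripper_width: 0.019
grasp_force: 60.9
```

```bash
python3 j.py 3.3 .486 0.073 .118
```

```text
t 24.425 pos [0.4824 0.1016 0.1209] yaw 3.17 q [ -10.   27.  -10.  119.    9.   34. -114.] F [ 3.3 -7.4 11.8]
turn -0.1
[-0.14  0.06  0.29]
```

Call:
carry_out([
  [[0,-0.4,0],0,0.9],
  [[0,-0.4,0],0,0.9],
  [[0,-0.4,0],0,0.9],
])

```text
time_s: 24.8
eef_pos: [0.4824, 0.102, 0.1209]
tcp_rot: [[0.999, 0.052, 0.004], [0.052, -0.999, -0.005], [0.004, 0.005, -1.0]]
contact_force: [4.2, -19.8, 15.4]
gripper_width: 0.0188
grasp_force: 61.5
```

Call:
carry_out([
  [[0,-0.1,0],0,0.4],
  [[0,-0.1,0],0,0.4],
  [[0,-0.1,0],0,0.4],
  [[0,-0.1,-5],0,0.4],
  [[0,-0.1,-11],0,0.4],
])

```text
time_s: 25.42
eef_pos: [0.4788, 0.1085, 0.2293]
tcp_rot: [[0.998, 0.058, -0.003], [0.058, -0.998, -0.001], [-0.003, 0.0, -1.0]]
contact_force: [1.6, 0.3, 0.2]
gripper_width: 0.0515
grasp_force: 0.0
```

```bash
python3 b.py; python3 t.py 93.3 .6134 .1282 .26
```

```text
[202.  146.9] 168 (array([0.69968848, 0.3255578 ]), 60.602882385253906, 42.9017219543457, 88.1797866821289) jig [0.717 0.285] z [0.0006 0.0055 0.0121]
[267.5 177. ] 982 (array([0.58791748, 0.09859057]), 173.76780700683594, 121.14946746826172, 17.47069549560547) jig [0.593 0.065] z [0.0317 0.0392 0.053 ]
[448.6 208.2] 141 (array([ 0.46494629, -0.51652301]), 48.12738800048828, 33.884986877441406, 61.65761947631836) jig [ 0.434 -0.542] z [0.0291 0.0342 0.0379]
t 25.475 pos [0.4819 0.1098 0.2372] yaw 3.34 q [  -9.   18.  -13.  112.    5.   50. -111.] F [2.4 1.5 5.3]
turn -90.0
[13.26 -1.07 -2.18]
```

Call:
carry_out([
  [[0,0,-2.2],-10.6,0.4],
  [[3,-0.3,-2.2],-21.2,0.4],
  [[7,-0.6,-2.2],-31.8,0.4],
  [[10,-1,-2.2],-42.4,0.4],
  [[13.2,-1.1,-2.2],-53,0.4],
])

```text
time_s: 26.1
eef_pos: [0.6116, 0.1277, 0.2507]
tcp_rot: [[0.549, 0.836, -0.001], [0.836, -0.549, 0.0], [-0.0, -0.001, -1.0]]
contact_force: [-0.4, 0.6, 0.1]
gripper_width: 0.0516
grasp_force: 0.0
```

Call:
carry_out([
  [[0,0,0],-10.6,0.4],
  [[0,0,0],-21.2,0.4],
  [[0,0,0],-31.8,0.4],
  [[0,0,0],-37,0.4],
  [[0,0,0],-37,0.4],
])

```text
time_s: 26.72
eef_pos: [0.6107, 0.127, 0.2506]
tcp_rot: [[-0.057, 0.998, -0.001], [0.998, 0.057, 0.0], [0.0, -0.001, -1.0]]
contact_force: [0.0, 0.1, -0.5]
gripper_width: 0.051
grasp_force: 0.0
```

```bash
python3 t.py 93.3 .6134 .1285 .167; python3 - <<'E'
from m import *
p,d,i=snap('wrist')
ys,xs=np.mgrid[190:240,290:350];U=np.c_[xs.ravel(),ys.ravel()];P=pts(i,U,d);V=p[U[:,1],U[:,0]].max(1);k=(P[:,2]>.1)&(P[:,2]<.13)&(V<70);print(k.sum(),P[k,2].max(),np.median(P[k],0),P[k,:2].min(0),P[k,:2].max(0))
E
```

```text
t 26.725 pos [0.6107 0.127  0.2506] yaw 93.26 q [  4.  31. -31.  92.  17.  62. -28.] F [ 0.   0.1 -0.5]
turn -0.0
[0.13 0.28 8.36]
511 0.123625587232772 [0.6125156  0.13010971 0.12014226] [0.6043527  0.12135259] [0.62130757 0.13683361]
```

Call:
carry_out([
  [[0.2,0.2,4],0,0.4],
  [[0.2,0.2,8.4],0,0.4],
  [[0.2,0.2,8.4],0,0.4],
  [[0.2,0.2,8.4],0,0.9],
  [[0.2,0.2,8.4],0,0.9],
], grip_force=40)

```text
time_s: 27.4
eef_pos: [0.6136, 0.1296, 0.169]
tcp_rot: [[-0.057, 0.998, 0.003], [0.998, 0.057, 0.001], [0.001, 0.003, -1.0]]
contact_force: [-6.1, 0.8, 8.6]
gripper_width: 0.0158
grasp_force: 36.3
```

Call:
carry_out([
  [[0,0,0],0,0.9],
  [[0,0,0],0,0.9],
])

```text
time_s: 27.65
eef_pos: [0.6135, 0.1296, 0.169]
tcp_rot: [[-0.057, 0.998, 0.003], [0.998, 0.057, 0.001], [0.001, 0.003, -1.0]]
contact_force: [-2.2, -0.5, 5.9]
gripper_width: 0.0156
grasp_force: 38.8
```

Call:
carry_out([
  [[0.1,0,-1.7],0,0.9],
  [[-0.2,0,-3.3],0,0.9],
  [[-0.9,0,-4.9],0,0.9],
  [[-1.8,0,-6.2],0,0.9],
  [[-1.9,0,-6.4],0,0.9],
])

```text
time_s: 28.28
eef_pos: [0.6145, 0.109, 0.2324]
tcp_rot: [[-0.055, 0.998, 0.002], [0.998, 0.055, -0.0], [-0.0, 0.002, -1.0]]
contact_force: [3.8, 1.1, 0.1]
gripper_width: 0.0152
grasp_force: 39.1
```

Now make sure it is fully up, hold, release.

Call:
carry_out([
  [[-0.3,0,-0.3],0,0.9],
  [[-0.4,0,-0.4],0,0.9],
  [[-0.4,0,-0.4],0,0.9],
])

```text
time_s: 28.65
eef_pos: [0.6147, 0.1054, 0.2348]
tcp_rot: [[-0.057, 0.998, 0.001], [0.998, 0.057, -0.001], [-0.001, 0.001, -1.0]]
contact_force: [5.1, -1.7, -0.1]
gripper_width: 0.0151
grasp_force: 39.3
```

Call:
carry_out([
  [[0,0,0],0,0.4],
  [[0,0,0],0,0.4],
  [[0,0,0],0,0.4],
  [[0,0,-5],0,0.4],
])

```text
time_s: 29.15
eef_pos: [0.6123, 0.105, 0.2817]
tcp_rot: [[-0.057, 0.998, -0.008], [0.998, 0.057, -0.002], [-0.002, -0.008, -1.0]]
contact_force: [0.7, 0.4, -0.1]
gripper_width: 0.0512
grasp_force: 0.0
```

```bash
python3 j.py 3.3 .486 .073 .25;  python3 - <<'E'
from m import *
p,d,i=snap('wrist')
ys,xs=np.mgrid[180:245,290:350];U=np.c_[xs.ravel(),ys.ravel()];P=pts(i,U,d);V=p[U[:,1],U[:,0]].max(1);k=(P[:,2]>.1)&(P[:,2]<.21)&(V<70);print(k.sum(),P[k,2].max(),np.median(P[k],0),P[k,:2].min(0),P[k,:2].max(0))
E
```

```text
t 29.15 pos [0.6123 0.105  0.2817] yaw 93.28 q [  6.  29. -31.  90.  16.  66. -25.] F [ 0.7  0.4 -0.1]
turn 90.0
[  0.34 -13.1    3.27]
672 0.19175139484299883 [0.61751038 0.11630718 0.18801538] [0.60906878 0.10282425] [0.6260308  0.12328424]
```

Call:
carry_out([
  [[0,0,-1.5],0,0.4],
  [[0.3,-4,-1.5],10.6,0.4],
  [[0.3,-8,-1],21.2,0.4],
  [[0.3,-13.1,0],31.8,0.4],
  [[0.3,-13.1,1],42.4,0.4],
])

```text
time_s: 29.82
eef_pos: [0.4792, 0.101, 0.2743]
tcp_rot: [[0.635, 0.773, -0.003], [0.773, -0.635, -0.002], [-0.003, -0.001, -1.0]]
contact_force: [1.1, 0.1, 1.1]
gripper_width: 0.0514
grasp_force: 0.0
```

Call:
carry_out([
  [[0,0,0],10.6,0.4],
  [[0,0,0],21.2,0.4],
  [[0,0,0],31.8,0.4],
  [[0,0,0],42.4,0.4],
  [[0,0,0],47.6,0.4],
])

```text
time_s: 30.45
eef_pos: [0.4827, 0.1015, 0.2745]
tcp_rot: [[0.999, 0.053, -0.001], [0.053, -0.999, -0.0], [-0.001, 0.0, -1.0]]
contact_force: [-0.2, -0.4, 0.3]
gripper_width: 0.0515
grasp_force: 0.0
```

```bash
python3 t.py 3.3 .4824 .102 .119
```

```text
t 30.45 pos [0.4827 0.1015 0.2745] yaw 3.03 q [  -5.   16.  -17.  109.    5.   56. -111.] F [-0.2 -0.4  0.3]
turn -0.3
[-1.000e-02 -6.000e-02  1.555e+01]
```

Call:
carry_out([
  [[0,0,6],-0.2,0.4],
  [[0,0,12],-0.2,0.4],
  [[0,0,15.4],-0.2,0.4],
  [[0,0,15.4],-0.2,0.4],
  [[0,0,15.4],-0.2,0.9],
], grip_force=60)

```text
time_s: 31.08
eef_pos: [0.4837, 0.1018, 0.122]
tcp_rot: [[0.998, 0.061, 0.001], [0.061, -0.998, 0.0], [0.001, -0.0, -1.0]]
contact_force: [-0.3, -0.2, 0.5]
gripper_width: 0.0343
grasp_force: 0.0
```

Call:
carry_out([
  [[0,0,0],0,0.9],
  [[0,0,0],0,0.9],
  [[0,0,0],0,0.9],
  [[0,2,0],0,0.9],
  [[0,5,0],0,0.9],
])

```text
time_s: 31.7
eef_pos: [0.4869, 0.053, 0.1227]
tcp_rot: [[0.998, 0.063, 0.003], [0.063, -0.998, 0.002], [0.003, -0.002, -1.0]]
contact_force: [-1.2, 3.2, 5.5]
gripper_width: 0.019
grasp_force: 59.9
```

Call:
carry_out([
  [[0,3,0],0,0.9],
  [[0,6,0],0,0.9],
  [[0,9,0],0,0.9],
  [[0,12,0],0,0.9],
  [[0,14,0],0,0.9],
])

```text
time_s: 32.33
eef_pos: [0.495, -0.0893, 0.1227]
tcp_rot: [[0.998, 0.059, 0.002], [0.059, -0.998, -0.0], [0.002, 0.001, -1.0]]
contact_force: [-3.9, 2.8, 9.1]
gripper_width: 0.0188
grasp_force: 60.2
```

```bash
python3 j.py 3.3 .486 -.1412 .119
```

```text
t 32.325 pos [ 0.495  -0.0893  0.1227] yaw 3.4 q [ 15.  28. -14. 117.  11.  36. -94.] F [-3.9  2.8  9.1]
turn 0.1
[-0.31  2.36  0.37]
```

Call:
carry_out([
  [[-0.1,1.2,0],0,0.9],
  [[-0.2,2.2,0],0,0.9],
  [[-0.2,2.7,0],0,0.9],
  [[-0.2,2.7,0],0,0.9],
])

```text
time_s: 32.83
eef_pos: [0.4962, -0.1125, 0.1227]
tcp_rot: [[0.998, 0.063, 0.004], [0.063, -0.998, 0.003], [0.004, -0.002, -1.0]]
contact_force: [0.8, 10.5, 9.9]
gripper_width: 0.019
grasp_force: 60.6
```

Call:
carry_out([
  [[0,-0.2,0],0,0.4],
  [[0,-0.2,0],0,0.4],
  [[0,-0.2,0],0,0.4],
  [[0,-0.2,-5],0,0.4],
  [[0,-0.2,-11],0,0.4],
])

```text
time_s: 33.45
eef_pos: [0.4933, -0.1134, 0.2312]
tcp_rot: [[0.998, 0.06, -0.003], [0.06, -0.998, 0.001], [-0.003, -0.001, -1.0]]
contact_force: [0.7, -1.2, 0.4]
gripper_width: 0.0515
grasp_force: 0.0
```

```bash
python3 j.py 3.3 .588 -.094 .2; python3 - <<'E'
from h import *
p,d,i=snap('top');cv2.imwrite('pics/t9.png',cv2.resize(p[115:240,145:365],None,fx=3.5,fy=3.5,interpolation=cv2.INTER_CUBIC)[...,::-1])
E
```

```text
t 33.45 pos [ 0.4933 -0.1134  0.2312] yaw 3.46 q [ 20.  20. -17. 111.   7.  51. -87.] F [ 0.7 -1.2  0.4]
turn 0.2
[10.23 -4.73  3.1 ]
```

View pics/t9.png

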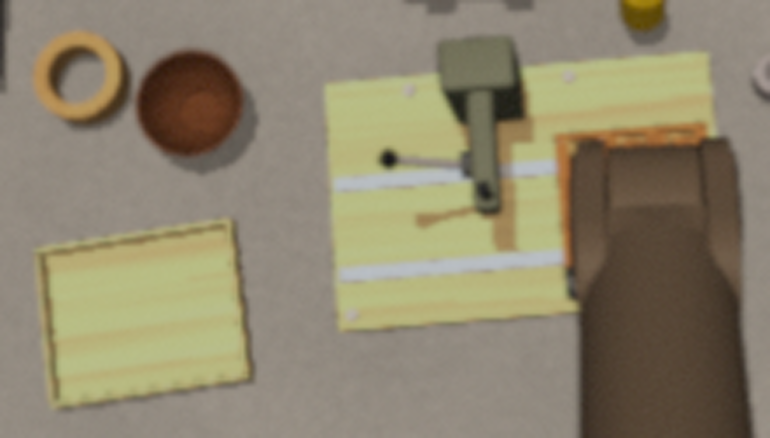

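Sled home under the wrist, head lever raised (ball at 389,158), tray empty at (145,313) with the bowl clear of it. Unloading starts with slot 3.

Call:
carry_out([
  [[5,-2.4,0],0.1,0.6],
  [[10.2,-4.7,0],0.1,0.6],
  [[10.2,-4.7,5],0.1,0.6],
  [[10.2,-4.7,8],0.1,0.6],
  [[10.2,-4.7,8],0.1,0.6],
], grip_force=40)

```text
time_s: 34.12
eef_pos: [0.5915, -0.0603, 0.1486]
tcp_rot: [[0.998, 0.059, -0.005], [0.059, -0.998, -0.0], [-0.005, -0.0, -1.0]]
contact_force: [0.8, -0.0, -0.1]
gripper_width: 0.0344
grasp_force: 0.0
```

```bash
python3 j.py 3.3 .588 -.093 .1145; python3 - <<'E'
from m import *
p,d,i=snap('wrist','w10.png')
E
```

```text
t 34.125 pos [ 0.5915 -0.0603  0.1486] yaw 3.37 q [ 11.  33. -15. 103.  11.  46. -96.] F [ 0.8 -0.  -0.1]
turn 0.1
[ 0.11 -0.13  3.41]
```

View pics/w10.png

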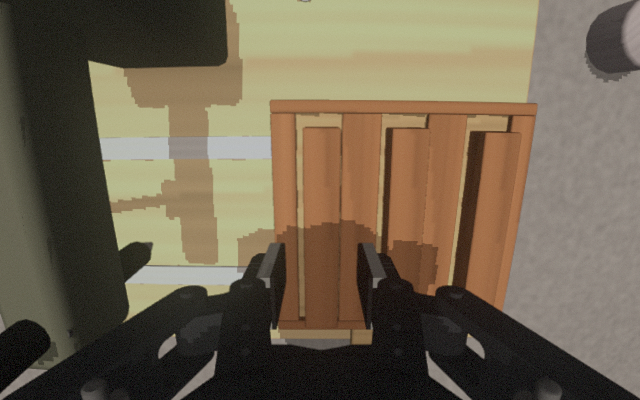

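The fingers straddle the slot-3 blank (304–340, 128–325) with all three blanks in place; descending and gripping.

Call:
carry_out([
  [[0.1,0,2],0,0.6],
  [[0.1,0,3.5],0,0.6],
  [[0.1,0,3.5],0,0.85],
  [[0.1,0,3.5],0,0.85],
  [[0.1,0,3.5],0,0.85],
])

```text
time_s: 34.8
eef_pos: [0.5946, -0.06, 0.1167]
tcp_rot: [[0.998, 0.059, 0.001], [0.059, -0.998, -0.0], [0.001, 0.0, -1.0]]
contact_force: [-0.2, 0.6, -0.6]
gripper_width: 0.0185
grasp_force: 40.7
```

Call:
carry_out([
  [[0,0,0],0,0.85],
  [[0,0,-5],0,0.85],
  [[0,0,-10],0,0.85],
  [[0,0,-15],0,0.85],
  [[0,0,-15],0,0.85],
])

```text
time_s: 35.42
eef_pos: [0.5962, -0.0598, 0.2706]
tcp_rot: [[0.998, 0.059, 0.008], [0.059, -0.998, -0.0], [0.008, 0.001, -1.0]]
contact_force: [1.0, 0.4, -0.7]
gripper_width: 0.0185
grasp_force: 40.8
```

```bash
python3 t.py 7.1 .4936 .435 .26
```

```text
t 35.425 pos [ 0.5962 -0.0598  0.2706] yaw 3.37 q [ 13.  25. -17.  96.   8.  60. -94.] F [ 1.   0.4 -0.7]
turn -3.7
[ -7.34 -50.     0.95]
```

Call:
carry_out([
  [[-5.5,0,-1],0,0.85],
  [[-10,-2,-1],0,0.85],
  [[-10,-8,-1],0,0.85],
  [[-10,-14,-1],0,0.85],
  [[-10,-20,0],0,0.85],
])

```text
time_s: 36.05
eef_pos: [0.4823, 0.1353, 0.2658]
tcp_rot: [[0.998, 0.058, 0.001], [0.058, -0.998, 0.0], [0.001, 0.0, -1.0]]
contact_force: [0.9, -0.6, -1.6]
gripper_width: 0.0183
grasp_force: 40.8
```

Call:
carry_out([
  [[0,-6,1],0,0.85],
  [[0,-12,2],0,0.85],
  [[0,-18,3],-1.5,0.85],
  [[1.5,-24,4],-3,0.85],
  [[2.6,-30,5],-3.7,0.85],
])

```text
time_s: 36.67
eef_pos: [0.491, 0.4362, 0.2145]
tcp_rot: [[0.992, 0.123, -0.0], [0.123, -0.992, -0.001], [-0.001, 0.001, -1.0]]
contact_force: [1.9, -0.0, -0.6]
gripper_width: 0.0184
grasp_force: 40.8
```

```bash
python3 t.py 7.1 .4936 .435 .092; python3 - <<'E'
from m import *
p,d,i=snap('wrist','w11.png')
E
```

```text
t 36.675 pos [0.491  0.4362 0.2145] yaw 7.08 q [ -31.   35.  -24.   90.   16.   59. -142.] F [ 1.9 -0.  -0.6]
turn -0.0
[ 0.25  0.14 12.25]
```

View pics/w11.png

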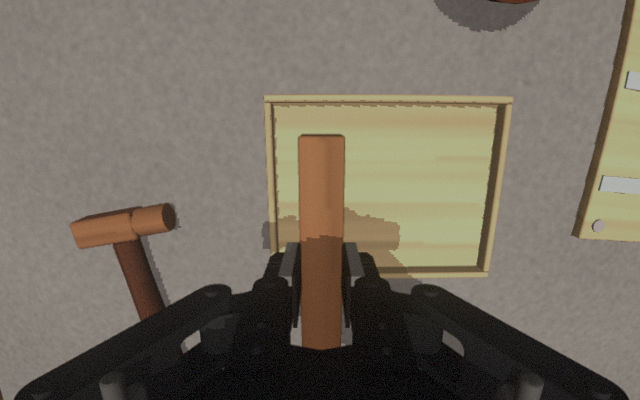

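The blank (299–344, 136) is aligned with the tray (265–511, 98–275), and the hammer is clear. Lowering.

Call:
carry_out([
  [[0.2,0.1,5],0,0.85],
  [[0.2,0.1,9.5],0,0.85],
  [[0.2,0.1,11.8],0,0.85],
  [[0.2,0.1,12.3],0,0.85],
  [[0.2,0.1,12.3],0,0.85],
])

```text
time_s: 37.35
eef_pos: [0.4924, 0.4336, 0.0923]
tcp_rot: [[0.992, 0.123, -0.001], [0.123, -0.992, -0.001], [-0.001, 0.001, -1.0]]
contact_force: [0.4, -0.0, -0.7]
gripper_width: 0.0188
grasp_force: 42.2
```

Call:
carry_out([
  [[0,0,0],0,0.6],
  [[0,0,0],0,0.6],
  [[0,0,-5],0,0.6],
  [[0,2,-10],0,0.6],
  [[0,8,-14],0,0.6],
])

```text
time_s: 37.98
eef_pos: [0.5013, 0.365, 0.2303]
tcp_rot: [[0.992, 0.127, 0.002], [0.127, -0.992, 0.004], [0.002, -0.004, -1.0]]
contact_force: [0.2, -0.9, 0.2]
gripper_width: 0.0339
grasp_force: 0.0
```

```bash
python3 j.py 3.3 .49 -.14 .23; python3 b.py
```

```text
t 37.975 pos [0.5013 0.365  0.2303] yaw 7.32 q [ -24.   31.  -26.   94.   15.   58. -137.] F [ 0.2 -0.9  0.2]
turn 4.0
[-6.47 47.22 -0.16]
[201.6 147. ] 203 (array([0.69848932, 0.32527139]), 64.27058410644531, 47.797847747802734, -79.16562080383301) jig [0.716 0.285] z [0.0018 0.0065 0.0126]
[329.6 172.1] 1287 (array([ 0.59740576, -0.10758641]), 145.964111328125, 145.33688354492188, 3.315661907196045) jig [ 0.59  -0.142] z [0.0316 0.037  0.0509]
[448.6 208.2] 144 (array([ 0.46494217, -0.51652075]), 48.12738800048828, 33.894344329833984, 61.65761947631836) jig [ 0.434 -0.542] z [0.0289 0.0336 0.0376]
```

Call:
carry_out([
  [[-1.3,6,0],1,0.6],
  [[-2.6,12,0],2,0.6],
  [[-3.9,18,0],3,0.6],
  [[-5.2,24,0],4,0.6],
  [[-6.5,30,0],4,0.6],
])

```text
time_s: 38.65
eef_pos: [0.474, 0.0549, 0.2278]
tcp_rot: [[0.999, 0.053, 0.001], [0.053, -0.999, -0.0], [0.001, 0.0, -1.0]]
contact_force: [1.6, -1.0, -0.1]
gripper_width: 0.0338
grasp_force: 0.0
```

```bash
python3 j.py 3.3 .588 -.141 .15
```

```text
t 38.65 pos [0.474  0.0549 0.2278] yaw 3.05 q [   6.   18.  -24.  114.   10.   49. -110.] F [ 1.6 -1.  -0.1]
turn -0.3
[11.23 16.8   7.8 ]
```

Call:
carry_out([
  [[0.5,6,0],0,0.6],
  [[2,12,0],-0.3,0.6],
  [[6.5,16.1,0],-0.3,0.6],
  [[11.2,16.8,4],-0.3,0.6],
  [[11.2,16.8,7.8],-0.3,0.6],
])

```text
time_s: 39.28
eef_pos: [0.5984, -0.1059, 0.1485]
tcp_rot: [[0.998, 0.057, 0.004], [0.057, -0.998, 0.0], [0.004, 0.0, -1.0]]
contact_force: [-1.0, -0.2, -0.4]
gripper_width: 0.0344
grasp_force: 0.0
```

```bash
python3 j.py 3.3 .588 -.141 .1145; cat > c.py <<'E'
# blank edges near fingers in the wrist view, jig frame, at blank top z~.05
from m import *
p,d,i=snap('wrist','wc.png');th=np.radians(3.3);J=np.array([[np.cos(th),np.sin(th)],[-np.sin(th),np.cos(th)]])
ys,xs=np.mgrid[150:230,200:440];U=np.c_[xs.ravel(),ys.ravel()];P=pts(i,U,d);k=(P[:,2]>.045)&(P[:,2]<.058)
y=(P[k,:2]@J.T)[:,1];h,e=np.histogram(y,np.arange(-.22,-.06,.004));print([(round(e[j],3),int(h[j])) for j in range(len(h)) if h[j]>20])
E
python3 c.py
```

```text
t 39.275 pos [ 0.5984 -0.1059  0.1485] yaw 3.27 q [ 17.  34. -18. 101.  14.  47. -94.] F [-1.  -0.2 -0.4]
turn -0.0
[-0.34  0.09  3.4 ]
[(np.float64(-0.196), 69), (np.float64(-0.192), 71), (np.float64(-0.188), 66), (np.float64(-0.184), 62), (np.float64(-0.18), 33), (np.float64(-0.148), 68), (np.float64(-0.144), 75), (np.float64(-0.14), 86), (np.float64(-0.136), 82), (np.float64(-0.132), 59)]
```

Call:
carry_out([
  [[-0.3,0,2],0,0.6],
  [[-0.3,0,3.5],0,0.6],
  [[-0.3,0,3.5],0,0.85],
  [[-0.3,0,3.5],0,0.85],
  [[-0.3,0,3.5],0,0.85],
])

```text
time_s: 39.95
eef_pos: [0.5927, -0.1051, 0.1155]
tcp_rot: [[0.998, 0.059, 0.001], [0.059, -0.998, -0.0], [0.001, 0.0, -1.0]]
contact_force: [-0.6, 0.6, 0.1]
gripper_width: 0.0188
grasp_force: 41.7
```

Call:
carry_out([
  [[0,0,0],0,0.85],
  [[0,0,-5],0,0.85],
  [[0,0,-10],0,0.85],
  [[-5,0,-14],0,0.85],
  [[-10.5,0,-15],0,0.85],
])

```text
time_s: 40.58
eef_pos: [0.4878, -0.1111, 0.2672]
tcp_rot: [[0.998, 0.059, 0.005], [0.059, -0.998, -0.001], [0.005, 0.001, -1.0]]
contact_force: [-0.6, 0.3, 0.2]
gripper_width: 0.0185
grasp_force: 41.8
```

```bash
python3 t.py 7.1 .5004 .3804 .22
```

```text
t 40.575 pos [ 0.4878 -0.1111  0.2672] yaw 3.4 q [ 24.  17. -22. 109.   8.  55. -88.] F [-0.6  0.3  0.2]
turn -3.7
[  4.15 -48.99   4.69]
```

Call:
carry_out([
  [[0,-6,0],0,0.85],
  [[0,-12,0],0,0.85],
  [[0,-18,0],0,0.85],
  [[0,-24,0],0,0.85],
  [[0,-30,0],0,0.85],
])

```text
time_s: 41.2
eef_pos: [0.4694, 0.19, 0.2651]
tcp_rot: [[0.998, 0.058, 0.001], [0.058, -0.998, 0.0], [0.001, 0.0, -1.0]]
contact_force: [1.0, -0.4, 0.3]
gripper_width: 0.0185
grasp_force: 41.8
```

Call:
carry_out([
  [[0,-6,1],-1,0.85],
  [[2,-12,2.5],-2,0.85],
  [[4.1,-18.5,4],-3.7,0.85],
  [[4.1,-18.9,4.6],-3.7,0.85],
  [[4.1,-18.9,4.6],-3.7,0.85],
])

```text
time_s: 41.82
eef_pos: [0.4988, 0.3797, 0.2177]
tcp_rot: [[0.992, 0.124, -0.001], [0.124, -0.992, -0.001], [-0.002, 0.001, -1.0]]
contact_force: [-0.5, -0.7, -0.1]
gripper_width: 0.0183
grasp_force: 41.8
```

```bash
python3 t.py 7.1 .5004 .3804 .092; python3 -c "
from h import *
snap('wrist','w12.png')"
```

```text
t 41.825 pos [0.4988 0.3797 0.2177] yaw 7.15 q [ -23.   33.  -28.   94.   18.   58. -140.] F [-0.5 -0.7 -0.1]
turn 0.1
[ 0.19 -0.06 12.57]
```

View pics/w12.png

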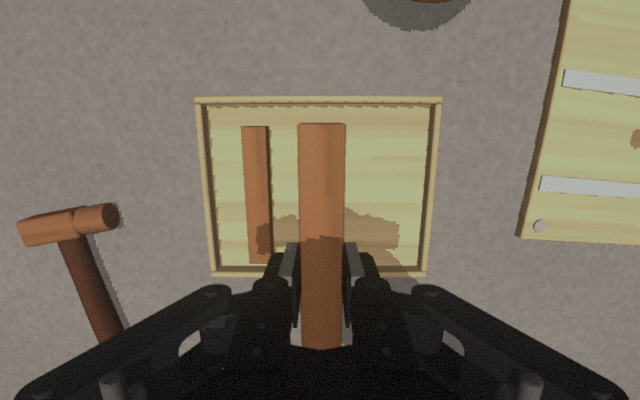

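Blank one lies flat in the tray (242–272, 126–263), and blank two (299–345) is centred over it.

Call:
carry_out([
  [[0,0,5],0,0.85],
  [[0,0,9.5],0,0.85],
  [[0,0,12],0,0.85],
  [[0,0,12.6],0,0.85],
  [[0,0,12.6],0,0.85],
])

```text
time_s: 42.5
eef_pos: [0.5002, 0.3785, 0.0936]
tcp_rot: [[0.993, 0.122, 0.001], [0.122, -0.993, 0.0], [0.001, 0.0, -1.0]]
contact_force: [-0.3, 0.4, 0.4]
gripper_width: 0.0186
grasp_force: 41.8
```

Call:
carry_out([
  [[0,0,0],0,0.6],
  [[0,0,0],0,0.6],
  [[0,0,-5],0,0.6],
  [[0,2,-10],0,0.6],
  [[0,8,-14],0,0.6],
])

```text
time_s: 43.12
eef_pos: [0.508, 0.3104, 0.2304]
tcp_rot: [[0.992, 0.128, 0.003], [0.128, -0.992, 0.004], [0.003, -0.004, -1.0]]
contact_force: [1.4, -0.2, 0.7]
gripper_width: 0.0342
grasp_force: 0.0
```

```bash
python3 j.py 3.3 .48 -.188 .23
```

```text
t 43.125 pos [0.508  0.3104 0.2304] yaw 7.34 q [ -16.   29.  -29.   98.   17.   57. -134.] F [ 1.4 -0.2  0.7]
turn 4.0
[-7.79 46.44 -0.15]
```

Call:
carry_out([
  [[-1.6,6,0],1,0.6],
  [[-3.2,12,0],2,0.6],
  [[-4.8,18,0],3,0.6],
  [[-6.4,24,0],4,0.6],
  [[-7.8,30,0],4,0.6],
])

```text
time_s: 43.75
eef_pos: [0.4675, -0.0013, 0.228]
tcp_rot: [[0.999, 0.054, 0.002], [0.054, -0.999, -0.0], [0.002, 0.0, -1.0]]
contact_force: [1.5, -0.4, 0.3]
gripper_width: 0.034
grasp_force: 0.0
```

```bash
python3 j.py 3.3 .587 -.1885 .15
```

```text
t 43.75 pos [ 0.4675 -0.0013  0.228 ] yaw 3.07 q [  16.   18.  -28.  115.   11.   49. -105.] F [ 1.5 -0.4  0.3]
turn -0.2
[12.09 15.98  7.83]
```

Call:
carry_out([
  [[0.5,6,0],0,0.6],
  [[2.5,11.5,0],-0.2,0.6],
  [[7.5,15,0],-0.2,0.6],
  [[12,16,4],-0.2,0.6],
  [[12,16,7.8],-0.2,0.6],
])

```text
time_s: 44.38
eef_pos: [0.5996, -0.1536, 0.1487]
tcp_rot: [[0.998, 0.056, 0.004], [0.056, -0.998, -0.0], [0.004, 0.0, -1.0]]
contact_force: [0.1, -0.4, 0.1]
gripper_width: 0.0342
grasp_force: 0.0
```

```bash
python3 j.py 3.3 .587 -.1885 .1145; python3 c.py
```

```text
t 44.375 pos [ 0.5996 -0.1536  0.1487] yaw 3.21 q [ 24.  35. -21.  99.  16.  48. -91.] F [ 0.1 -0.4  0.1]
turn -0.1
[-0.29  0.06  3.42]
[(np.float64(-0.196), 59), (np.float64(-0.192), 58), (np.float64(-0.188), 68), (np.float64(-0.184), 63), (np.float64(-0.18), 36)]
```

Call:
carry_out([
  [[-0.2,0,2],0,0.6],
  [[-0.2,0,3.5],0,0.6],
  [[-0.2,0,3.5],0,0.85],
  [[-0.2,0,3.5],0,0.85],
  [[-0.2,0,3.5],0,0.85],
])

```text
time_s: 45.05
eef_pos: [0.5948, -0.1529, 0.1152]
tcp_rot: [[0.998, 0.057, 0.001], [0.057, -0.998, -0.0], [0.001, 0.0, -1.0]]
contact_force: [0.2, -0.4, -0.2]
gripper_width: 0.0186
grasp_force: 41.7
```

Call:
carry_out([
  [[0,0,0],0,0.85],
  [[0,0,-5],0,0.85],
  [[0,0,-10],0,0.85],
  [[-5,0,-14],0,0.85],
  [[-10.5,0,-15],0,0.85],
])

```text
time_s: 45.68
eef_pos: [0.4899, -0.1587, 0.2669]
tcp_rot: [[0.998, 0.058, 0.005], [0.058, -0.998, -0.001], [0.005, 0.002, -1.0]]
contact_force: [0.2, -0.5, -0.2]
gripper_width: 0.0188
grasp_force: 41.8
```

```bash
python3 t.py 7.1 .5072 .3258 .22
```

```text
t 45.675 pos [ 0.4899 -0.1587  0.2669] yaw 3.31 q [ 32.  19. -25. 107.  10.  56. -84.] F [ 0.2 -0.5 -0.2]
turn -3.8
[  4.5  -48.28   4.64]
```

Call:
carry_out([
  [[0,-6,0],0,0.85],
  [[0,-12,0],0,0.85],
  [[0,-18,0],0,0.85],
  [[0,-24,0],0,0.85],
  [[0,-30,0],0,0.85],
])

```text
time_s: 46.3
eef_pos: [0.4721, 0.1424, 0.2648]
tcp_rot: [[0.998, 0.057, 0.001], [0.057, -0.998, -0.0], [0.001, 0.0, -1.0]]
contact_force: [0.8, -0.7, -0.3]
gripper_width: 0.0187
grasp_force: 41.8
```

Call:
carry_out([
  [[0,-6,1],-1,0.85],
  [[2,-12,2.5],-2,0.85],
  [[4.5,-18,4],-3.8,0.85],
  [[4.5,-18.3,4.6],-3.8,0.85],
  [[4.5,-18.3,4.6],-3.8,0.85],
])

```text
time_s: 46.92
eef_pos: [0.5062, 0.326, 0.2175]
tcp_rot: [[0.992, 0.124, -0.001], [0.124, -0.992, -0.001], [-0.002, 0.001, -1.0]]
contact_force: [-0.5, -0.2, -0.8]
gripper_width: 0.0186
grasp_force: 41.8
```

```bash
python3 t.py 7.1 .5072 .3258 .092
```

```text
t 46.925 pos [0.5062 0.326  0.2175] yaw 7.13 q [ -16.   31.  -32.   97.   19.   57. -138.] F [-0.5 -0.2 -0.8]
turn 0.0
[ 0.11  0.02 12.55]
```

Call:
carry_out([
  [[0,0,5],0,0.85],
  [[0,0,9.5],0,0.85],
  [[0,0,12],0,0.85],
  [[0,0,12.6],0,0.85],
  [[0,0,12.6],0,0.85],
])

```text
time_s: 47.55
eef_pos: [0.5074, 0.3251, 0.0932]
tcp_rot: [[0.993, 0.122, 0.001], [0.122, -0.993, -0.0], [0.001, 0.0, -1.0]]
contact_force: [-0.5, -0.3, -0.1]
gripper_width: 0.0183
grasp_force: 41.8
```

Call:
carry_out([
  [[0,0,0],0,0.6],
  [[0,0,0],0,0.6],
  [[0,0,-5],0,0.6],
  [[-3,0,-10],0,0.6],
  [[-9,0,-15],0,0.6],
])

```text
time_s: 48.18
eef_pos: [0.4298, 0.3167, 0.2347]
tcp_rot: [[0.993, 0.122, 0.002], [0.122, -0.993, 0.002], [0.003, -0.002, -1.0]]
contact_force: [-0.2, 0.2, 0.1]
gripper_width: 0.0346
grasp_force: 0.0
```

Call:
carry_out([
  [[-3,4,0],0,0.6],
  [[-5,10,0],0,0.6],
  [[-6,16,0],0,0.6],
  [[-6,16,0],0,0.6],
])

```text
time_s: 48.68
eef_pos: [0.3893, 0.1453, 0.2325]
tcp_rot: [[0.993, 0.116, 0.0], [0.116, -0.993, -0.003], [-0.0, 0.003, -1.0]]
contact_force: [-0.0, 1.1, -1.2]
gripper_width: 0.0344
grasp_force: 0.0
```

```bash
python3 b.py; python3 - <<'E'
from m import *
p,d,i=snap('top');cv2.imwrite('pics/t13.png',cv2.resize(p[115:240,145:365],None,fx=3.5,fy=3.5,interpolation=cv2.INTER_CUBIC)[...,::-1])
hsv=cv2.cvtColor(p,cv2.COLOR_RGB2HSV);H,S,V=[hsv[...,k].astype(int) for k in range(3)]
for m,st,c in comps((H>=5)&(H<=16)&(S>140)&(V>90)):
    if 150<c[0]<225 and 160<c[1]<250: print(c,st[4],rect(i,m,.026),np.median(pts(i,np.argwhere(m)[:,::-1],d)[:,2]))
E
```

```text
[201.9 146.7] 158 (array([0.69969269, 0.32556943]), 60.959896087646484, 42.908546447753906, 88.17961883544922) jig [0.717 0.285] z [0.0016 0.0056 0.0111]
[326.3 172.5] 795 (array([ 0.59752808, -0.10740554]), 145.7980194091797, 145.03358459472656, 3.256598949432373) jig [ 0.59  -0.142] z [0.0314 0.0354 0.039 ]
[200.6 197.2] 140 (array([0.52156995, 0.32517941]), 91.40923309326172, 18.480321884155273, 7.109803199768066) jig [0.539 0.295] z [0.0194 0.0248 0.0305]
[185.8 203.4] 182 (array([0.50319421, 0.37723102]), 116.88249206542969, 19.0905818939209, 6.759167194366455) jig [0.524 0.348] z [0.0185 0.0246 0.0284]
[170.3 207.6] 188 (array([0.49061261, 0.43170032]), 116.54840087890625, 19.53219223022461, 6.962030410766602) jig [0.515 0.403] z [0.0205 0.025  0.0298]
[448.8 208.3] 143 (array([ 0.46434833, -0.51763159]), 48.45138168334961, 33.884986877441406, 61.65761947631836) jig [ 0.434 -0.544] z [0.0296 0.0339 0.0383]
[200.51515152 196.5       ] 132 (array([0.52247058, 0.3235849 ]), 87.62303924560547, 18.400970458984375, 7.109806060791016) 0.025310123412392138
[185.73333333 203.39444444] 180 (array([0.50273184, 0.37533551]), 115.95306396484375, 18.443462371826172, 7.0930023193359375) 0.024709631014634414
[170.28421053 207.67368421] 190 (array([0.48998337, 0.42926663]), 116.04898071289062, 19.79808807373047, 6.967712879180908) 0.02464339723717346
```

View pics/t13.png

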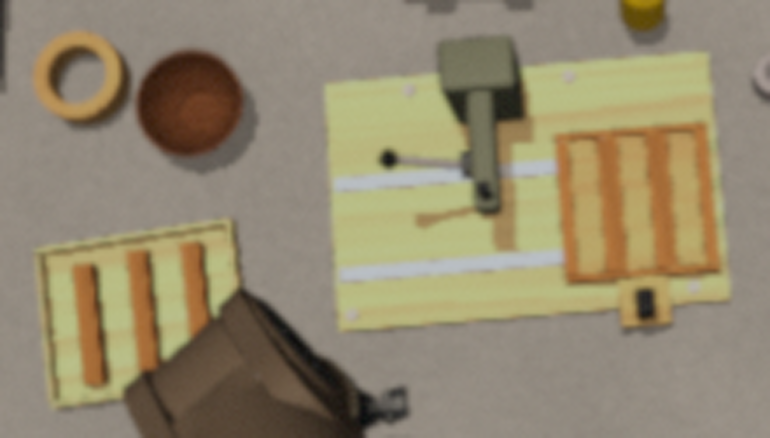

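The three blanks lie side by side on the tray floor (tops at about 25 mm). The sled is home with its slots empty, the lever is raised and the gripper is clear.

```bash
python3 -c "
from bench import ctrl
print(ctrl.finish_job())"
```

```text
the job is handed in; nothing more can be done
None
```

The job is handed in: all three blanks were run under the lowered pen and now lie flat in the out tray, with the sled home and the pen raised; I did not check the drawn line itself, and no verdict came back.

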